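Fit the tube carrier on the inclined rotator

TASK

Fit the blue tube carrier onto the inclined rotator: pick it up by its black handle and lower it over the central steel shaft and the yellow drive pin, with the yellow-marked slot over the pin, until it lies fully home and flat on the metal hub. Keep hold of it until it is all the way down (do not drop it on), then let go and draw back. Leave the bottle, the tip box and the basket where they are.

Things in the scene. Friction and masses are not known exactly. Their poses are not given: they have to be found in the camera images.
- carrier_grip (a point): Loose blue tube carrier, about 280 g, starting flat on the bench. Point: centre of its black handle bar, 50 mm above the plate's underside. Axes: z up out of the plate, x along the bar and the plate's length, y across. Bar 84 mm long (x), 20 wide (y, the grasp width), 20 high; open beneath, for the shaft, between posts at x = +-38 mm
- carrier_bore (a point): Centre of the carrier plate's underside, 50 mm straight below carrier_grip, same axes. Plate 150 (x) x 90 (y) x 8 mm with a through bore of 20 mm diameter here. Four capped tubes lie on top near its short ends: up to 22 mm above the underside, at |x| from 44 to 74 mm
- carrier_slot (a point): Centre of the carrier's one through slot, 14 mm (x) by 18 mm (y), with a yellow mark on either side; point at the level of the plate's underside, 30 mm towards +y from carrier_bore. Same axes
- hub_face (a point): Centre of the face of the rotator's drive hub (aluminium disc, 90 mm across, on a tilted white barrel), at the foot of its steel shaft, 135 mm above the bench. Axes: z out along the shaft, 30 degrees from vertical, leaning to the robot's side; y from shaft to pin. With the carrier home, carrier_bore is at hub_face, carrier_slot at hub_pin, and both sets of axes agree
- shaft_tip (a point): Tip of the steel shaft, 34 mm from hub_face along its z. The shaft is 16 mm in diameter; its last 10 mm taper to 6 mm. Same axes as hub_face
- hub_pin (a point): Foot of the yellow drive pin on the hub face, 30 mm from hub_face towards its +y. The pin is 10 mm in diameter and stands 22 mm out of the face (12 mm less than the shaft); its last 8 mm taper to 4 mm. Same axes as hub_face
- hub (a joint): Turn of the hub about its shaft, rad, + is counter-clockwise seen from above the face; at 0 the pin lies level with the shaft, to the left as seen from the robot's side. It starts anywhere from -0.45 to 0.45, is stiff (about 0.4 N m of friction), stays where it is left and has stops at +-0.8. It need not be turned
- mixer: Rotator housing, fixed to the bench: white base 200 x 160 x 30 mm, two grey cheeks and the tilted white barrel (112 mm across). Origin on the bench 135 mm straight below hub_face; its -x axis is the way the hub leans; base centre 10 mm towards +x
- bottle_mid (a point): Bystander: loose glass bottle with blue cap, 68 mm in diameter, 150 mm tall; point at its centre, 75 mm up
- tipbox_mid (a point): Bystander: loose pipette tip box, grey with green lid, 87 x 122 x 67 mm (x, y, z); point at its centre, 33 mm up
- basket_mid (a point): Bystander: loose open blue basket, 200 x 140 x 80 mm (x, y, z); point at its centre, 40 mm up
Things that resemble listed ones, but are neither listed nor needed, are in the scene too. What is shaped like the part that bears carrier_grip but red is not meant.

How it is judged:
By the outcome, as a careful person would: the job done as asked, in the order asked, and still so for the second after the job is handed in, with the robot touching nothing.
It also fails if it takes over 43 s, if anything falls off the work surface, if the arm or the gripper's body presses on something with over 40 N, if the wrist force passes 120 N, or if a joint passes its speed limit or range.

ROBOT

A 7-joint arm with a two-finger parallel gripper is mounted at the origin on the work surface. World frame = base frame: x ahead of the robot, y to its left, z up, the work surface at z = 0. Lengths are in m, angles in rad, forces in N, time in s.
With the tool pointing down it reaches from about 0.425 to 0.925 m from the base axis. Payload 6.8 kg.
Tool frame: the origin (TCP) lies midway between the tips of the shut fingers; the grasp point (between the pads) lies 19 mm behind it; z points along the fingers, y is the direction in which the jaws open and shut (so a half turn about z gives the same grasp; the last joint's range is limited). The gripper opens to 85 mm and grips with 20 to 120 N. Pads are 22 mm wide; open, the fingers measure 114 mm over their backs; the gripper's body (76 mm by 85 mm) begins 54 mm behind the grasp point. The pads swing forward as they close: fully open they stand 13 mm farther back than shut.
Start: joints at [-1.451, 0.477, 0.022, 1.555, -0.011, 1.109, -0.083], TCP at [0.152, 0.658, 0.231] pointing down, gripper open.
Joint ranges: [-2.96, 2.96], [-0.34, 2.1], [-1.41, 1.46], [0.24, 2.44], [-1.37, 4.51], [0.17, 1.92], [-2.96, 2.96]. Speed limits (rad/s): [2.39, 2.39, 3.14, 3.14, 3.14, 3.14, 3.14].

INTERFACE

Orientations are given as a rotation vector (axis times angle).
In Python, from bench import r, imaging gives the robot as it stands.
- The arm moves only by the tool jog_arm, never from a script. Its argument "rows" is a list of rows, each an object with "delta_rot": the turn, a rotation vector about the tool's x, y, z in degrees, a list of three; "xyz": the shift along the tool's x, y, z in cm, a list of three; "fingers": the closure, from 0 (fully open) to 1 (shut). A call has exactly 5 rows; each row is the pose to reach, as a shift and turn from the pose measured when the call began, along the tool's axes at that moment; what a row does not reach only later rows make up. A row lasts 1/12 s, in which the tool goes at most 41.7 mm and 7.16 degrees, less where a joint would pass 70% of its speed; a pose out of reach is approached as far as the arm can. A call with a gripper value outside its range is refused whole. The fingers move at their own pace and stop on an object; "grip_force" is the grip in N (left out, the last holds). Time passes only in rows, so rows that repeat a pose let the fingers close, or fill a call up. It gives the time, the measured TCP pose, the force and the opening at its end, in the units of the state.
- r.get_obs(): the state, without advancing time (a new reading comes with each control period).
- imaging.grab_frame(name): name is "scene" or "side" or "wrist"; returns the picture (400x640x3 uint8, blue, green, red); there is no depth.
- imaging.camera_info(name): a dict with "camera_matrix" (3x3 intrinsics, pixels), "xyz" and "attitude" of the camera in the world. Camera axes: x right, y down, z forward; pixel columns grow to the right and rows downward; lengths in m; the calibration is good to about 2 mm. The wrist camera is an equidistant fisheye: a pixel r from the principal point sees the ray r / f radians off the axis. A picture is of the moment at which its call begins: read the wrist's pose just before it. camera_info takes no time and is no camera call; for the wrist camera it gives the pose at the moment of the call.
- r.hand_in(): hands the job in, once; it reports no verdict.
Trained networks look in the newest picture that a camera, given by its name, has taken for a name from the list of things; names that differ only in an ending like _2 or _b are one class to them, and where a whole thing is asked for, a point or a joint stands for the part that bears it (a point fixed in the world has none). Each returns a list of dicts, best first, with "conf" (0 to 1); they miss things now and then, are a little off and sometimes report something else, mostly with a low value. They report only what shows in the picture. A call takes as long as a camera call. They do not tell look-alikes from the thing itself.
- imaging.find_in(camera, query): "position" ([column, row] in pixels, amid what is visible of it).
- imaging.cut_out(camera, query): "region" (400x640 bool, what is visible of it) and "position" ([column, row] in pixels, amid what is visible of it).
- imaging.tip_of(camera, query): "position" ([column, row] in pixels: a listed point, or the origin of a listed thing).
The state is a dict: "clock": time; "joints": joint angles; "qvel": joint speeds; "tau": joint torques, N m; "tcp_pos": TCP position; "orientation": TCP orientation; "contact_force": force on the tool from outside, world axes, zero at the start; "moment": the same for the moment, N m; "grip_width": finger opening in m.
Only numpy, scipy, OpenCV 4.12 (cv2) and the standard library are available. Lean on these libraries where they do the work, as an engineer would, in place of code of your own. Each camera call takes 0.05 s, during which the arm holds its last target.

## Working session

There is one attempt and no reset: what is moved stays moved. The work goes in short steps, Python scripts to look and compute and a tool call to move; the robot and the scene stay as the last step left them, time stands still between calls to the robot, and variables do not carry over. Pictures are saved under pics/ and viewed, and the job is handed in when it is done.

Besides the shell and the picture viewer there is one more tool, called after "Call:" in YAML: its name, and indented under it one key for each argument. jog_arm: Moves the arm, as the interface text tells. Its arguments: {"type":"object","properties":{"rows":{"type":"array","items":{"type":"object","properties":{"delta_rot":{"type":"array","items":{"type":"number"}},"xyz":{"type":"array","items":{"type":"number"}},"fingers":{"type":"number"}}}},"grip_force":{"type":"number"}},"required":["rows"]}

```bash
ls; mkdir -p pics; python3 - <<'E'
from bench import r, imaging
import cv2
print(r.get_obs())
for n in ["scene","side","wrist"]:
    im=imaging.grab_frame(n); cv2.imwrite(f"pics/{n}0.png",im)
    print(n,imaging.camera_info(n))
    for q in ["carrier_grip","hub_face","hub_pin","shaft_tip","carrier_slot","carrier_bore"]:
        print(q,[(d['conf'],d['position']) for d in imaging.tip_of(n,q)][:3])
print(r.get_obs()['clock'])
E
```

```text
pics
{'clock': 0.0, 'joints': array([-1.45110242,  0.47775145,  0.02230927,  1.55642969, -0.0114947 ,
        1.10926885, -0.08306641]), 'qvel': array([-0.00180675,  0.00029855, -0.00027797,  0.00144497, -0.00082002,
       -0.00013498,  0.00048586]), 'tau': array([-5.42236339e-04, -5.96447182e+01,  1.60788082e+00, -2.81203097e+01,
        1.25272895e-02,  9.18618782e-03, -1.37585388e-05]), 'tcp_pos': array([0.15230148, 0.65700929, 0.23036692]), 'orientation': array([-3.56903115e-01, -3.12117239e+00,  2.71398372e-03]), 'contact_force': array([-0.86728791, -0.11396059, -0.26947872]), 'moment': array([ 0.00823353,  0.044233  , -0.00187522]), 'grip_width': 0.08547555631375509}
scene {'camera_matrix': array([[388.17002166,   0.        , 315.79596532],
       [  0.        , 388.17002166, 190.55551137],
       [  0.        ,   0.        ,   1.        ]]), 'xyz': array([ 1.11837093, -0.30367997,  1.34079052]), 'attitude': array([-2.34462005, -1.23735427,  0.34881317])}
carrier_grip [(0.97, [203.0, 273.2]), (0.96, [256.5, 237.5]), (0.93, [233.9, 193.1])]
hub_face [(0.82, [347.4, 208.6])]
hub
[... 811 characters left out ...]
[367.0, 336.1])]
carrier_bore [(0.94, [299.6, 362.7]), (0.93, [350.3, 274.4]), (0.77, [287.1, 289.4])]
wrist {'camera_matrix': array([[309.70691629,   0.        , 321.0834771 ],
       [  0.        , 309.70691629, 197.86311576],
       [  0.        ,   0.        ,   1.        ]]), 'xyz': array([0.07103827, 0.67676609, 0.37432059]), 'attitude': array([2.24462576, 1.78483274, 0.29808186])}
carrier_grip [(0.92, [51.4, 377.5]), (0.9, [24.8, 373.7]), (0.76, [73.9, 364.2])]
hub_face [(0.16, [50.5, 379.7])]
hub_pin []
shaft_tip []
carrier_slot [(0.89, [67.8, 369.2]), (0.86, [85.0, 352.0]), (0.72, [26.0, 352.9])]
carrier_bore [(0.85, [65.3, 365.9]), (0.68, [23.7, 307.1]), (0.68, [85.5, 346.6])]
1.05
```

View pics/scene0.png

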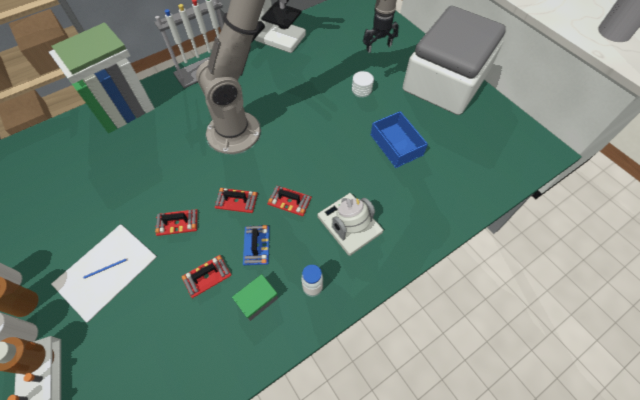

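View pics/side0.png

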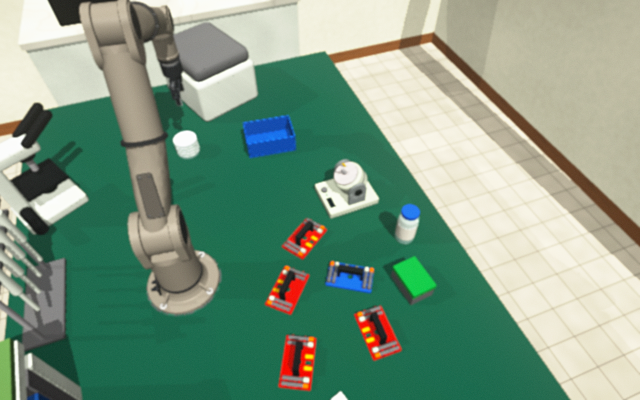

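View pics/wrist0.png

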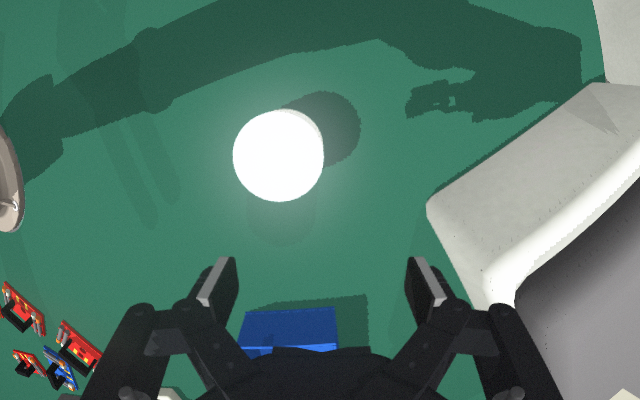

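```bash
cat > h.py <<'E'
import numpy as np, cv2
from scipy.spatial.transform import Rotation as R
from scipy.optimize import least_squares
from bench import r, imaging
def ray(info,px):
    K=np.array(info['camera_matrix']); d=np.linalg.solve(K,[px[0],px[1],1.]); d/=np.linalg.norm(d)
    return np.array(info['xyz']), R.from_rotvec(info['attitude']).apply(d)
def rayw(info,px):
    K=np.array(info['camera_matrix']); v=(np.array(px)-K[:2,2])/K[0,0]; a=np.linalg.norm(v)
    d=np.r_[np.sin(a)*v/a,np.cos(a)]
    return np.array(info['xyz']), R.from_rotvec(info['attitude']).apply(d)
def tri(rays):
    A=np.zeros((3,3));b=np.zeros(3)
    for o,d in rays:
        P=np.eye(3)-np.outer(d,d);A+=P;b+=P@o
    x=np.linalg.solve(A,b)
    return x,[np.linalg.norm((np.eye(3)-np.outer(d,d))@(x-o))*1e3 for o,d in rays]
def proj(info,p,fish=False):
    q=R.from_rotvec(info['attitude']).inv().apply(np.atleast_2d(p)-info['xyz']); K=np.array(info['camera_matrix'])
    if not fish: return q[:,:2]/q[:,2:]*K[0,0]+K[:2,2]
    n=np.linalg.norm(q[:,:2],axis=1); a=np.arctan2(n,q[:,2])
    return q[:,:2]/n[:,None]*(a*K[0,0])[:,None]+K[:2,2]
def onz(ry,z):
    o,d=ry; return o+d*(z-o[2])/d[2]
E
python3 - <<'E'
import cv2
s=cv2.imread('pics/scene0.png');t=cv2.imread('pics/side0.png')
def c(im,x,y,w,h): return cv2.resize(im[y:y+h,x:x+w],(400,300),interpolation=cv2.INTER_CUBIC)
import numpy as np
o=np.vstack([np.hstack([c(s,220,215,80,60),c(t,310,240,80,60)]),np.hstack([c(s,310,185,80,60),c(t,307,150,80,60)])])
cv2.imwrite('pics/crop0.png',o)
E
```

```text
(no output)
```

View pics/crop0.png

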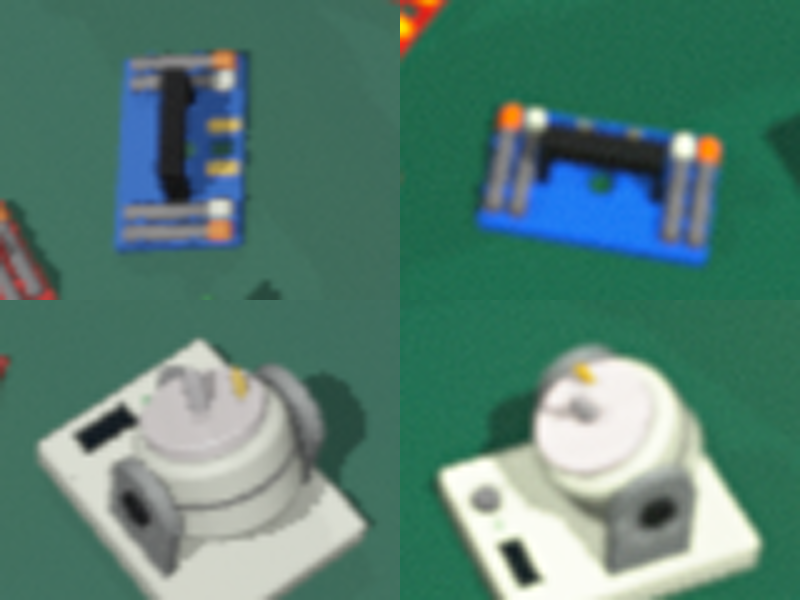

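```bash
cat >> h.py <<'E'
SC={'camera_matrix':np.array([[388.17002166,0,315.79596532],[0,388.17002166,190.55551137],[0,0,1]]),'xyz':np.array([1.11837093,-0.30367997,1.34079052]),'attitude':np.array([-2.34462005,-1.23735427,0.34881317])}
SI={'camera_matrix':np.array([[426.62684514,0,318.1717245],[0,426.62684514,197.6911824],[0,0,1]]),'xyz':np.array([0.1812913,-0.81579658,1.2749924]),'attitude':np.array([-2.41442486,0.43923336,-0.15180659])}
def Rz(a): return R.from_euler('z',a).as_matrix()
def hubpose(p):
    x,y,yaw,h=p
    F=Rz(yaw)@np.column_stack([[np.cos(np.pi/6),0,.5],[0,1,0],[-.5,0,np.cos(np.pi/6)]])@Rz(h)
    return np.array([x,y,.135]),F
E
python3 - <<'E'
from h import *
s=lambda x,y:(220+x/5-.4,215+y/5-.4); t=lambda x,y:(310+x/5-.4,240+y/5-.4)
S=np.array([s(125,60),s(248,52),s(243,247),s(117,250)])
T=np.array([t(80,228),t(305,264),t(320,150),t(100,105)])
print('scene corners',[onz(ray(SC,p),.008).round(4)[:2] for p in S])
print('side corners',[onz(ray(SI,p),.008).round(4)[:2] for p in T])
# model: carrier +y toward scene right; corners
def corners(p,pts): return pts@Rz(p[2]).T+[p[0],p[1],0]
mk=lambda l:np.array(l)
ys=[onz(ray(SC,p),.008) for p in S]
c=np.mean(ys,0); yv=(ys[1]+ys[2]-ys[0]-ys[3]); yaw0=np.arctan2(yv[1],yv[0])-np.pi/2
# +x axis = y rot -90
print('init',c,np.degrees(yaw0))
# assign corner: sign pattern
def near(img,info,p):
    C=np.array([[a*.075,b*.045,.008] for a in(-1,1) for b in(-1,1)])
    q=proj(info,corners(p,C)); D=np.linalg.norm(q[None]-img[:,None],axis=2); return (q[D.argmin(1)]-img)
f=lambda p:np.r_[near(S,SC,p).ravel(),near(T,SI,p).ravel()]
sol=least_squares(f,[c[0],c[1],yaw0],x_scale=[.01,.01,.1],loss='soft_l1'); print('carrier',sol.x,np.degrees(sol.x[2]),f(sol.x).round(1))
p=sol.x
for nm,pt in [('slot',[0,.03,.008]),('grip',[0,0,.05])]:
    print(nm,proj(SC,corners(p,np.array([pt]))),proj(SI,corners(p,np.array([pt]))))
# hub
s=lambda x,y:(310+x/5-.4,185+y/5-.4); t=lambda x,y:(307+x/5-.4,150+y/5-.4)
obsS={'b0':s(200,40),'b1':s(38,150),'b2':s(367,225),'tip':s(203,82),'pint':s(237,72),'pinf':s(243,96),'face':s(203,103)}
obsT={'b1':t(40,170),'b3':t(360,250),'tip':t(182,112),'pint':t(178,68),'pinf':t(190,80)}
for k in obsS: print(k,onz(ray(SC,obsS[k]),.03 if k[0]=='b' else .14).round(3), onz(ray(SI,obsT[k]),.03 if k[0]=='b' else .14).round(3) if k in obsT else '')
E
```

```text
scene corners [array([ 0.4383, -0.18  ]), array([ 0.4854, -0.0996]), array([ 0.6166, -0.1818]), array([ 0.5673, -0.2577])]
side corners [array([ 0.4357, -0.1875]), array([ 0.5635, -0.2635]), array([ 0.6089, -0.1901]), array([ 0.4825, -0.1046])]
init [ 0.52690212 -0.17974022  0.008     ] -31.62789221810117
carrier [ 0.52494595 -0.18250695 -0.55066588] -31.55083093771534 [-0.5  0.1 -1.3  0.6 -1.  -0.7 -0.9 -0.1 -0.1 -1.7  0.1 -1.1  0.1 -1.9
  0.6 -0.1]
slot [[263.49421488 244.13601103]] [[351.16813365 267.8173275 ]]
grip [[253.70324849 239.96418384]] [[350.55694834 269.10371472]]
b0 [0.553 0.228 0.03 ] 
b1 [0.561 0.069 0.03 ] [0.55  0.228 0.03 ]
b2 [0.75  0.235 0.03 ] 
tip [0.63  0.165 0.14 ] [0.634 0.152 0.14 ]
pint [0.637 0.189 0.14 ] [0.648 0.194 0.14 ]
pinf [0.654 0.181 0.14 ] [0.652 0.179 0.14 ]
face [0.643 0.155 0.14 ]
```

```bash
cat >> h.py <<'E'
def pose():
    o=r.get_obs(); return np.array(o['tcp_pos']),R.from_rotvec(o['orientation']).as_matrix(),o
def delta(tp,TR):
    p,M,o=pose()
    d=M.T@(np.array(tp)-p)*100; w=np.degrees(R.from_matrix(M.T@TR).as_rotvec())
    print('t',round(o['clock'],2),'p',p.round(4),'delta cm',d.round(2),'rot deg',w.round(2),'|d|mm',round(np.linalg.norm(d)*10,1),'|w|',round(np.linalg.norm(w),1))
    return d,w
def down(yaw): # tool z down, tool y at carrier y for carrier yaw
    C=Rz(yaw); return np.column_stack([-C[:,0],C[:,1],-C[:,2]])
E
python3 - <<'E'
from h import *
p,M,o=pose()
i=imaging.camera_info('wrist'); print(M.T@(i['xyz']-p)); print(M.T@R.from_rotvec(i['attitude']).as_matrix())
d,w=delta([.40,.50,.38],down(-.40)); d,w=delta([.60,.10,.40],down(-.4))
E
```

```text
[ 0.0836001   0.00030722 -0.14298971]
[[ 5.49217676e-04 -9.45777784e-01 -3.24813920e-01]
 [ 9.99999849e-01  5.09912470e-04  2.06129427e-04]
 [-2.93259646e-05 -3.24813984e-01  9.45777921e-01]]
t 1.05 p [0.1524 0.6576 0.2313] delta cm [-27.68  -9.76 -14.87] rot deg [ 0.   -0.    9.87] |d|mm 329.0 |w| 9.9
t 1.05 p [0.1524 0.6576 0.2313] delta cm [-56.19 -44.21 -16.87] rot deg [ 0.   -0.    9.87] |d|mm 734.6 |w| 9.9
```

Call:
jog_arm:
  rows:
    - {"xyz": [-2, -1, -4], "delta_rot": [0, 0, 2]}
    - {"xyz": [-5, -2, -7], "delta_rot": [0, 0, 4]}
    - {"xyz": [-8.5, -3, -9], "delta_rot": [0, 0, 6]}
    - {"xyz": [-12.5, -4, -10], "delta_rot": [0, 0, 8]}
    - {"xyz": [-16, -5, -11], "delta_rot": [0, 0, 9.9]}

```text
$.rows[0]: bad value
```

```bash
python3 - <<'E'
from h import *
delta([.40,.50,.38],down(-.40)); delta([.60,.10,.40],down(-.4))
E
```

```text
t 1.05 p [0.1524 0.6576 0.2313] delta cm [-27.68  -9.76 -14.87] rot deg [ 0.   -0.    9.87] |d|mm 329.0 |w| 9.9
t 1.05 p [0.1524 0.6576 0.2313] delta cm [-56.19 -44.21 -16.87] rot deg [ 0.   -0.    9.87] |d|mm 734.6 |w| 9.9
```

Fingers value is probably required in every row.

Call:
jog_arm:
  rows:
    - {"xyz": [-2, -1, -3], "delta_rot": [0, 0, 2], "fingers": 0}
    - {"xyz": [-5, -2, -6], "delta_rot": [0, 0, 4], "fingers": 0}
    - {"xyz": [-8.5, -3, -8], "delta_rot": [0, 0, 6], "fingers": 0}
    - {"xyz": [-12.5, -4, -9], "delta_rot": [0, 0, 8], "fingers": 0}
    - {"xyz": [-16, -5, -10], "delta_rot": [0, 0, 9.9], "fingers": 0}

```text
clock: 1.47
tcp_pos: [0.2985, 0.5722, 0.3331]
orientation: [0.627, 3.078, 0.004]
contact_force: [1.8, -0.1, 0.0]
grip_width: 0.0853
```

```bash
python3 - <<'E'
from h import *
delta([.40,.50,.38],down(-.40)); delta([.60,.10,.40],down(-.4))
E
```

```text
t 1.47 p [0.2985 0.5722 0.3331] delta cm [-12.16  -2.67  -4.7 ] rot deg [ 0.14  0.   -0.1 ] |d|mm 133.0 |w| 0.2
t 1.47 p [0.2985 0.5722 0.3331] delta cm [-46.21 -31.66  -6.76] rot deg [ 0.14  0.   -0.1 ] |d|mm 564.2 |w| 0.2
```

Call:
jog_arm:
  rows:
    - {"xyz": [-3, -2, -1], "delta_rot": [0, 0, 0], "fingers": 0}
    - {"xyz": [-6, -4.5, -2], "delta_rot": [0, 0, 0], "fingers": 0}
    - {"xyz": [-9.5, -7, -3.5], "delta_rot": [0, 0, 0], "fingers": 0}
    - {"xyz": [-13, -9, -5], "delta_rot": [0, 0, 0], "fingers": 0}
    - {"xyz": [-16.5, -11, -6.5], "delta_rot": [0, 0, 0], "fingers": 0}

```text
clock: 1.88
tcp_pos: [0.4043, 0.4093, 0.3964]
orientation: [0.626, 3.078, 0.004]
contact_force: [1.0, 0.4, 0.4]
grip_width: 0.0857
```

```bash
python3 - <<'E'
from h import *
delta([.52,.18,.40],down(-.25))
E
```

```text
t 1.88 p [0.4043 0.4093 0.3964] delta cm [-19.61 -16.58  -0.4 ] rot deg [ 0.16  0.01 -8.68] |d|mm 256.9 |w| 8.7
```

Call:
jog_arm:
  rows:
    - {"xyz": [-3, -2.5, 0], "delta_rot": [0, 0, -2], "fingers": 0}
    - {"xyz": [-6, -5, 0], "delta_rot": [0, 0, -4], "fingers": 0}
    - {"xyz": [-9, -7.6, -0.2], "delta_rot": [0, 0, -6], "fingers": 0}
    - {"xyz": [-12, -10.2, -0.3], "delta_rot": [0, 0, -8], "fingers": 0}
    - {"xyz": [-15, -12.8, -0.4], "delta_rot": [0, 0, -8.7], "fingers": 0}

```text
clock: 2.3
tcp_pos: [0.4928, 0.2309, 0.4005]
orientation: [0.388, 3.116, 0.005]
contact_force: [1.3, 0.5, -0.6]
grip_width: 0.0853
```

Call:
jog_arm:
  rows:
    - {"xyz": [-2, -1.5, 0], "delta_rot": [0, 0, 0], "fingers": 0}
    - {"xyz": [-4, -3, 0], "delta_rot": [0, 0, 0], "fingers": 0}
    - {"xyz": [-4, -3, 0], "delta_rot": [0, 0, 0], "fingers": 0}
    - {"xyz": [-4, -3, 0], "delta_rot": [0, 0, 0], "fingers": 0}
    - {"xyz": [-4, -3, 0], "delta_rot": [0, 0, 0], "fingers": 0}

```text
clock: 2.72
tcp_pos: [0.5238, 0.1927, 0.4003]
orientation: [0.387, 3.117, 0.006]
contact_force: [-0.1, 0.1, -0.2]
grip_width: 0.0853
```

```bash
python3 - <<'E'
from h import *
p,M,o=pose(); print(o['clock'],p,o['joints'].round(2),o['qvel'].round(3))
i=imaging.camera_info('wrist'); im=imaging.grab_frame('wrist'); cv2.imwrite('pics/w1.png',im)
np.savez('w1.npz',K=i['camera_matrix'],x=i['xyz'],a=i['attitude'])
for q in ["hub_face","hub_pin","shaft_tip"]:
    print(q,[(d['conf'],d['position']) for d in imaging.tip_of('wrist',q)][:3])
E
```

```text
2.7167 [0.52381591 0.19273687 0.40032625] [-0.76  0.16  0.35  1.62 -0.06  1.36  0.92] [-0.017  0.    -0.016  0.002  0.001 -0.002  0.002]
hub_face [(0.59, [310.8, 244.4])]
hub_pin [(0.77, [334.6, 248.2])]
shaft_tip [(0.74, [309.7, 242.7])]
```

View pics/w1.png

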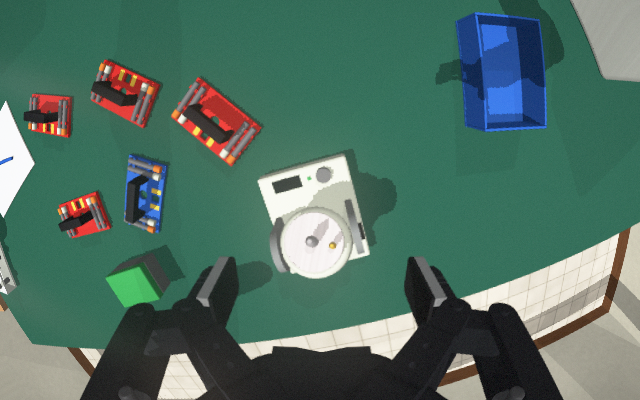

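```bash
python3 - <<'E'
import cv2
im=cv2.imread('pics/w1.png'); cv2.imwrite('pics/w1c.png',cv2.resize(im[145:285,250:380],(780,840)[:2] if 0 else (520,560),interpolation=cv2.INTER_CUBIC))
E
```

```text
(no output)
```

View pics/w1c.png

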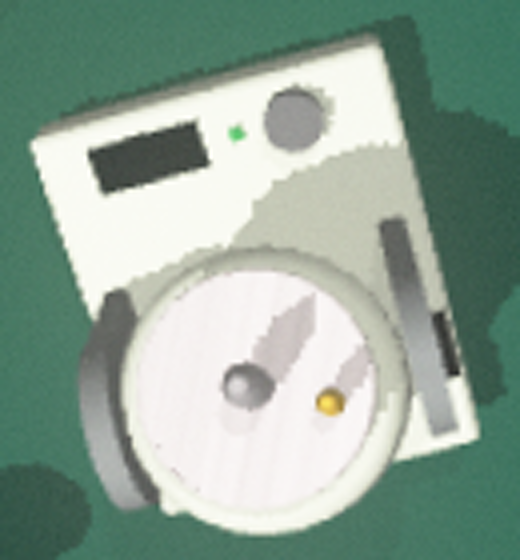

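```bash
cat > fithub.py <<'E'
from h import *
def W(n):
    z=np.load(n); return {'camera_matrix':z['K'],'xyz':z['x'],'attitude':z['a']}
def model(p):
    o,F=hubpose(p); m=Rz(p[2]); b=np.array([p[0],p[1],0])
    B=lambda sx,sy:b+m@np.array([.01+sx*.1,sy*.08,.03])
    return {'b0':B(-1,1),'b1':B(-1,-1),'b2':B(1,1),'b3':B(1,-1),'face':o,'tip':o+F@[0,0,.034],'pint':o+F@[0,.03,.022],'pinf':o+F@[0,.03,0]}
def fit(obs,p0=(.645,.152,.045,-.2),show=True):
    def f(p):
        m=model(p); out=[]
        for info,fish,k,px,s in obs: out+=list((proj(info,m[k],fish)[0]-px)/s)
        return np.array(out)
    sol=least_squares(f,p0,x_scale=[.01,.01,.1,.1],loss='soft_l1')
    if show:
        for (a,b,k,px,s),e in zip(obs,f(sol.x).reshape(-1,2)): print('fish' if b else 'pin',k,(e*s).round(1))
        print('hub',sol.x.round(4),'yaw/h deg',np.degrees(sol.x[2:]).round(2), 'sd',np.sqrt(np.diag(np.linalg.inv(sol.jac.T@sol.jac))).round(4))
    return sol.x
E
cat > f1.py <<'E'
from fithub import *
s=lambda x,y:np.array((310+x/5-.4,185+y/5-.4)); t=lambda x,y:np.array((307+x/5-.4,150+y/5-.4))
w=lambda x,y:np.array((250+x/4-.4,145+y/4-.4)); I=W('w1.npz')
obs=[(SC,0,'b0',s(200,40),1),(SC,0,'b1',s(38,150),1),(SC,0,'b2',s(367,225),1),(SC,0,'tip',s(203,77),1),(SC,0,'pint',s(237,72),1),(SC,0,'face',s(203,103),1),
(SI,0,'b1',t(360,250),9),(SI,0,'b0',t(40,170),1),(SI,0,'tip',t(180,112),1),(SI,0,'pint',t(178,68),1),
(I,1,'b1',w(32,143),.5),(I,1,'b0',w(382,40),.5),(I,1,'b2',w(480,437),.5),(I,1,'face',w(253,391),.5),(I,1,'tip',w(245,380),.5),(I,1,'pint',w(328,401),.5)]
if __name__=='__main__':
    fit(obs); print('wrist only'); fit(obs[10:])
E
python3 f1.py
```

```text
pin b0 [-0.2 -0.9]
pin b1 [-0.8 -1.4]
pin b2 [ 0.1 -0.3]
pin tip [-3.1 -1.5]
pin pint [-0.9 -0.6]
pin face [-0.6  0.8]
pin b1 [-48.   13.6]
pin b0 [-0.3 -0.4]
pin tip [-1.6 -4.1]
pin pint [-0.  -0.9]
fish b1 [-1.5 -0.2]
fish b0 [0.  0.3]
fish b2 [1.3 1.2]
fish face [ 0.6 -0.9]
fish tip [-1.4  1. ]
fish pint [0.2 0.1]
hub [ 0.6422  0.1527  0.0311 -0.4377] yaw/h deg [  1.78 -25.08] sd [0.0006 0.0006 0.0064 0.0316]
wrist only
fish b1 [-1.5 -0.4]
fish b0 [0. 0.]
fish b2 [1.3 1. ]
fish face [ 0.5 -1.2]
fish tip [-1.4  0.7]
fish pint [0.1 0. ]
hub [ 0.6418  0.1528  0.0309 -0.4495] yaw/h deg [  1.77 -25.75] sd [0.0006 0.0006 0.0071 0.0308]
```

```bash
python3 - <<'E'
from h import *
delta([.635,.153,.26],down(-.25))
E
```

```text
t 2.92 p [0.5236 0.1933 0.4003] delta cm [-11.78  -1.25  14.03] rot deg [0.21 0.02 0.26] |d|mm 183.7 |w| 0.3
```

Call:
jog_arm:
  rows:
    - {"xyz": [-3, -0.3, 2.5], "delta_rot": [0, 0, 0], "fingers": 0}
    - {"xyz": [-6, -0.6, 5], "delta_rot": [0, 0, 0], "fingers": 0}
    - {"xyz": [-8.5, -0.9, 8], "delta_rot": [0, 0, 0], "fingers": 0}
    - {"xyz": [-10.5, -1.2, 11], "delta_rot": [0, 0, 0], "fingers": 0}
    - {"xyz": [-11.8, -1.2, 14], "delta_rot": [0, 0, 0], "fingers": 0}

```text
clock: 3.33
tcp_pos: [0.6368, 0.1525, 0.2589]
orientation: [0.385, 3.116, 0.005]
contact_force: [1.0, 1.3, 0.1]
grip_width: 0.0854
```

Call:
jog_arm:
  rows:
    - {"xyz": [0, 0, 0], "delta_rot": [0, 0, 0], "fingers": 0}
    - {"xyz": [0, 0, 0], "delta_rot": [0, 0, 0], "fingers": 0}
    - {"xyz": [0, 0, 0], "delta_rot": [0, 0, 0], "fingers": 0}
    - {"xyz": [0, 0, 0], "delta_rot": [0, 0, 0], "fingers": 0}
    - {"xyz": [0, 0, 0], "delta_rot": [0, 0, 0], "fingers": 0}

```text
clock: 3.75
tcp_pos: [0.6372, 0.1536, 0.2613]
orientation: [0.383, 3.113, 0.008]
contact_force: [0.1, 1.3, 1.0]
grip_width: 0.0852
```

```bash
python3 - <<'E'
from h import *
p,M,o=pose(); print(o['clock'],p,o['joints'].round(2),o['qvel'].round(3))
i=imaging.camera_info('wrist'); im=imaging.grab_frame('wrist'); cv2.imwrite('pics/w2.png',im)
np.savez('w2.npz',K=i['camera_matrix'],x=i['xyz'],a=i['attitude'])
for q in ["hub_face","hub_pin","shaft_tip"]:
    print(q,[(d['conf'],d['position']) for d in imaging.tip_of('wrist',q)][:3])
cv2.imwrite('pics/w2c.png',cv2.resize(im[100:300,220:420],(800,800)[:2] if 0 else (600,600),interpolation=cv2.INTER_CUBIC))
E
```

```text
3.75 [0.63718442 0.15356135 0.26133574] [-0.6   0.43  0.37  1.6  -0.17  1.14  1.14] [ 0.     0.004  0.001  0.005 -0.001 -0.002  0.002]
hub_face [(0.79, [317.6, 193.7])]
hub_pin [(0.63, [350.5, 201.5])]
shaft_tip [(0.64, [314.8, 187.3])]
```

View pics/w2c.png

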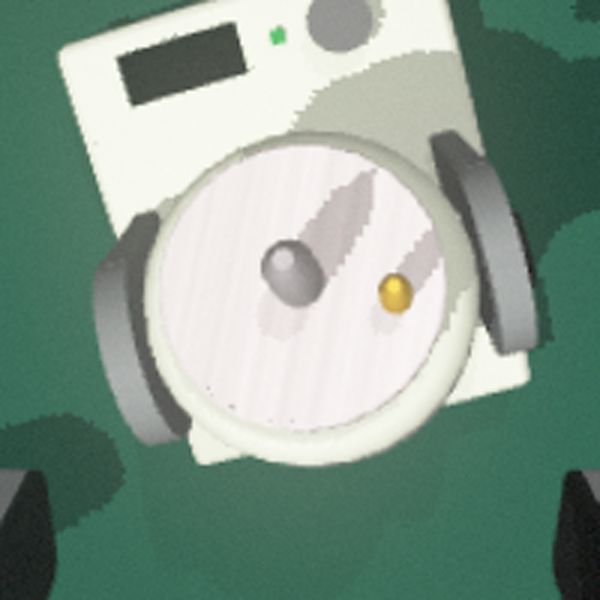

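```bash
cat > f2.py <<'E'
from f1 import *
I2=W('w2.npz'); v=lambda x,y:np.array((220+x/3-.33,100+y/3-.33))
o2=[(I2,1,'b1',v(62,50),1),(I2,1,'b2',v(530,380),1),(I2,1,'face',v(303.5,289),.5),(I2,1,'tip',v(284,259),.5),(I2,1,'pint',v(394,284),.5)]
if __name__=='__main__':
    print('w2'); p=fit(o2); m=model(p); print({k:((proj(I2,m[k],1)[0]-[220,100])*3).round(0) for k in m})
    print('w1+w2'); fit(obs[10:]+o2); 
    print('all'); fit([x for x in obs if not(x[0] is not I and x[2]=='tip')and x[4]<9]+o2)
E
python3 f2.py
```

```text
w2
fish b1 [-3.1 -0.2]
fish b2 [1.5 2.5]
fish face [-1.  -1.9]
fish tip [0.1 0.4]
fish pint [0.6 0.1]
hub [ 0.6427  0.1522  0.0218 -0.4042] yaw/h deg [  1.25 -23.16] sd [0.0006 0.0004 0.0123 0.0292]
{'b0': array([434., -60.]), 'b1': array([52., 48.]), 'b2': array([533., 387.]), 'b3': array([196., 471.]), 'face': array([300., 282.]), 'tip': array([283., 259.]), 'pint': array([395., 283.]), 'pinf': array([397., 296.])}
w1+w2
fish b1 [-1.5 -0.2]
fish b0 [0.  0.5]
fish b2 [1.  1.4]
fish face [ 0.4 -0.8]
fish tip [-1.5  1.1]
fish pint [ 0.1 -0. ]
fish b1 [-3.3  0. ]
fish b2 [2.  1.8]
fish face [-0.8 -2.3]
fish tip [ 0.1 -0. ]
fish pint [0.6 0.1]
hub [ 0.6424  0.1524  0.0282 -0.4228] yaw/h deg [  1.62 -24.22] sd [0.0004 0.0003 0.0058 0.0188]
all
pin b0 [-0.1 -0.8]
pin b1 [-0.8 -1.3]
pin b2 [ 0.1 -0.1]
pin pint [-0.9 -0.5]
pin face [-0.7  0.9]
pin b0 [-0.2 -0.4]
pin pint [-0.  -0.8]
fish b1 [-1.5 -0.1]
fish b0 [0.  0.5]
fish b2 [1.1 1.4]
fish face [ 0.4 -0.7]
fish tip [-1.5  1.2]
fish pint [ 0.1 -0. ]
fish b1 [-3.3  0.1]
fish b2 [2.1 1.8]
fish face [-0.8 -2.3]
fish tip [0.1 0. ]
fish pint [0.6 0.1]
hub [ 0.6424  0.1524  0.0284 -0.4218] yaw/h deg [  1.63 -24.17] sd [0.0003 0.0003 0.0055 0.0185]
```

```bash
cat > f3.py <<'E'
from f2 import *
base=[x for x in obs if x[2]!='face' and not(x[0] is not I and x[2]=='tip')and x[4]<9]+[x for x in o2 if x[2]!='face']+[(I2,1,'face',v(297,280),.5),(I2,1,'pinf',v(397,297),.7)]
if __name__=='__main__': fit(base); fit([x for x in base if x[0] is I2])
E
python3 f3.py
```

```text
pin b0 [-0.2 -0.9]
pin b1 [-1.  -1.5]
pin b2 [-0.  -0.2]
pin pint [-1.  -0.6]
pin b0 [-0.3 -0.4]
pin pint [-0.  -0.8]
fish b1 [-1.7 -0.5]
fish b0 [-0.1  0.2]
fish b2 [0.9 1.2]
fish tip [-1.7  0.8]
fish pint [-0.1 -0. ]
fish b1 [-3.5 -0.4]
fish b2 [1.9 1.5]
fish tip [-0.2 -0.6]
fish pint [0.2 0. ]
fish face [1.1 0.2]
fish pinf [0.1 0.1]
hub [ 0.6419  0.1523  0.0277 -0.4365] yaw/h deg [  1.59 -25.01] sd [0.0003 0.0003 0.0057 0.0169]
fish b1 [-3.4 -0.7]
fish b2 [1.2 2.2]
fish tip [-0.4 -0.4]
fish pint [ 0.1 -0. ]
fish face [0.8 0.4]
fish pinf [-0.2  0.1]
hub [ 0.642   0.1519  0.0213 -0.421 ] yaw/h deg [  1.22 -24.12] sd [0.0004 0.0004 0.0133 0.0239]
```

```bash
python3 - <<'E'
from h import *
delta([.525,-.18,.20],down(-.55))
E
```

```text
t 3.95 p [0.6369 0.1529 0.26  ] delta cm [  2.77 -35.03   5.84] rot deg [ 0.27  0.11 17.44] |d|mm 356.3 |w| 17.4
```

Call:
jog_arm:
  rows:
    - {"xyz": [0.3, -4, 0], "delta_rot": [0, 0, 2], "fingers": 0}
    - {"xyz": [0.6, -8, 0.2], "delta_rot": [0, 0, 4], "fingers": 0}
    - {"xyz": [0.9, -12, 0.5], "delta_rot": [0, 0, 6], "fingers": 0}
    - {"xyz": [1.2, -16, 1], "delta_rot": [0, 0, 8], "fingers": 0}
    - {"xyz": [1.5, -20, 2], "delta_rot": [0, 0, 10], "fingers": 0}

```text
clock: 4.37
tcp_pos: [0.5737, -0.039, 0.2403]
orientation: [0.656, 3.067, 0.008]
contact_force: [1.0, -0.1, -0.2]
grip_width: 0.0856
```

```bash
python3 - <<'E'
from h import *
delta([.525,-.18,.20],down(-.55))
E
```

```text
t 4.37 p [ 0.5737 -0.039   0.2403] delta cm [ -1.31 -14.88   3.95] rot deg [0.38 0.22 7.36] |d|mm 154.5 |w| 7.4
```

Call:
jog_arm:
  rows:
    - {"xyz": [-0.3, -4, 1], "delta_rot": [0, 0, 2], "fingers": 0}
    - {"xyz": [-0.7, -8, 2], "delta_rot": [0, 0, 4], "fingers": 0}
    - {"xyz": [-1.0, -11.5, 3], "delta_rot": [0, 0, 6], "fingers": 0}
    - {"xyz": [-1.3, -14.9, 4], "delta_rot": [0.3, 0.2, 7.4], "fingers": 0}
    - {"xyz": [-1.3, -14.9, 4], "delta_rot": [0.3, 0.2, 7.4], "fingers": 0}

```text
clock: 4.78
tcp_pos: [0.5205, -0.1875, 0.1986]
orientation: [-0.871, -3.017, 0.004]
contact_force: [-1.1, -1.0, -0.6]
grip_width: 0.0856
```

Call:
jog_arm:
  rows:
    - {"xyz": [0, 0, 0], "delta_rot": [0, 0, 0], "fingers": 0}
    - {"xyz": [0, 0, 0], "delta_rot": [0, 0, 0], "fingers": 0}
    - {"xyz": [0, 0, 0], "delta_rot": [0, 0, 0], "fingers": 0}
    - {"xyz": [0, 0, 0], "delta_rot": [0, 0, 0], "fingers": 0}
    - {"xyz": [0, 0, 0], "delta_rot": [0, 0, 0], "fingers": 0}

```text
clock: 5.2
tcp_pos: [0.5213, -0.1862, 0.1989]
orientation: [-0.867, -3.019, 0.003]
contact_force: [0.2, 0.4, -0.8]
grip_width: 0.0853
```

```bash
python3 - <<'E'
from h import *
p,M,o=pose(); print(o['clock'],p,o['joints'].round(2),o['qvel'].round(3))
i=imaging.camera_info('wrist'); im=imaging.grab_frame('wrist'); cv2.imwrite('pics/w3.png',im)
np.savez('w3.npz',K=i['camera_matrix'],x=i['xyz'],a=i['attitude'])
for q in ["carrier_grip","carrier_bore","carrier_slot"]:
    print(q,[(d['conf'],d['position']) for d in imaging.tip_of('wrist',q)][:3])
cv2.imwrite('pics/w3c.png',cv2.resize(im[80:280,220:420],(600,600),interpolation=cv2.INTER_CUBIC))
E
```

```text
5.2 [ 0.52130886 -0.18622663  0.19889802] [-0.2   0.34  0.54  1.91 -0.21  0.95  1.45] [ 0.001  0.003  0.004  0.001 -0.002  0.     0.001]
carrier_grip [(0.95, [69.3, 99.7]), (0.73, [452.5, 5.4]), (0.64, [325.8, 180.3])]
carrier_bore [(0.97, [200.9, 250.3]), (0.94, [246.5, 2.2]), (0.73, [435.5, 16.7])]
carrier_slot [(0.85, [184.6, 232.7]), (0.85, [428.0, 39.1]), (0.76, [96.7, 120.1])]
```

View pics/w3c.png

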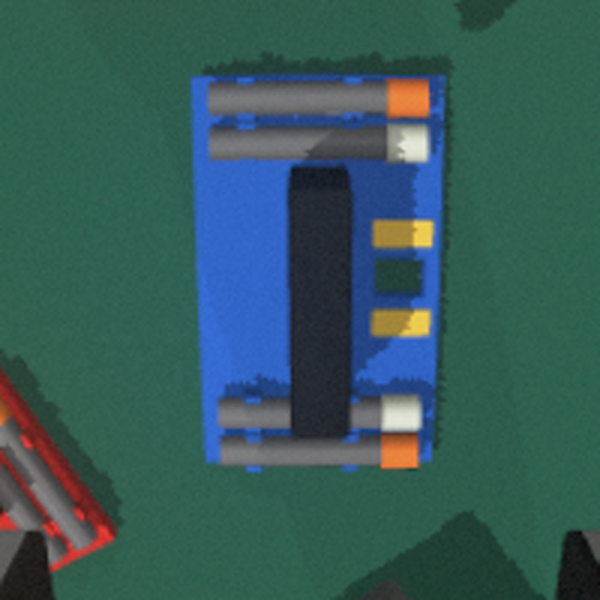

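```bash
cat > f4.py <<'E'
from fithub import *
I3=W('w3.npz'); c=lambda x,y:np.array((220+x/3-.33,80+y/3-.33))
# image right=+y, image down=+x
obs=[((-.075,-.045,.008),c(193,76)),((-.075,.045,.008),c(445,75)),((.075,.045,.008),c(432,463)),((.075,-.045,.008),c(207,463)),((0,.03,.008),c(400,277)),((.042,-.01,.06),c(292,438)),((.042,.01,.06),c(348,438)),((-.042,-.01,.06),c(289,189)),((-.042,.01,.06),c(351,189))]
P=np.array([o[0] for o in obs]);Q=np.array([o[1] for o in obs])
def f(p,idx=slice(None)): return (proj(I3,P[idx]@Rz(p[2]).T+[p[0],p[1],0],1)-Q[idx]).ravel()
s=least_squares(f,[.525,-.182,-.55],x_scale=[.01,.01,.1],loss='soft_l1');print(s.x.round(4),np.degrees(s.x[2]));print(f(s.x).reshape(-1,2).round(1))
x,y,a=s.x
G=np.array([x,y,.031]); delta(G+[0,0,.075],down(a)); delta(G,down(a))
E
python3 f4.py
```

```text
[ 0.5251 -0.1821 -0.5533] -31.702620198908377
[[-0.3  0.2]
 [-0.1  0.3]
 [-0.2 -0.7]
 [-0.3 -0.3]
 [-0.1  0.4]
 [-0.3  0.7]
 [ 1.   0.6]
 [-0.3 -0.5]
 [ 0.9 -0.6]]
t 5.4 p [ 0.5208 -0.187   0.1987] delta cm [-0.11  0.66  9.27] rot deg [-0.14 -0.03 -0.44] |d|mm 92.9 |w| 0.5
t 5.4 p [ 0.5208 -0.187   0.1987] delta cm [-0.11  0.68 16.77] rot deg [-0.14 -0.03 -0.44] |d|mm 167.8 |w| 0.5
```

Call:
jog_arm:
  rows:
    - {"xyz": [0, 0.3, 2.5], "delta_rot": [-0.1, 0, -0.4], "fingers": 0}
    - {"xyz": [-0.1, 0.6, 5], "delta_rot": [-0.1, 0, -0.4], "fingers": 0}
    - {"xyz": [-0.1, 0.7, 8], "delta_rot": [-0.1, 0, -0.4], "fingers": 0}
    - {"xyz": [-0.1, 0.7, 10.5], "delta_rot": [-0.1, 0, -0.4], "fingers": 0}
    - {"xyz": [-0.1, 0.7, 12], "delta_rot": [-0.1, 0, -0.4], "fingers": 0}

```text
clock: 5.82
tcp_pos: [0.524, -0.1809, 0.0761]
orientation: [-0.857, -3.019, 0.001]
contact_force: [0.6, 0.8, 0.7]
grip_width: 0.0854
```

```bash
python3 - <<'E'
from h import *
delta([.5251,-.1821,.0295],down(-.5533))
E
```

```text
t 5.82 p [ 0.524  -0.1809  0.0761] delta cm [-0.17 -0.03  4.66] rot deg [-0.1  -0.2   0.01] |d|mm 46.6 |w| 0.2
```

Call:
jog_arm:
  rows:
    - {"xyz": [-0.1, 0, 2], "delta_rot": [-0.1, -0.2, 0], "fingers": 0}
    - {"xyz": [-0.2, 0, 3.8], "delta_rot": [-0.1, -0.2, 0], "fingers": 0}
    - {"xyz": [-0.2, 0, 4.7], "delta_rot": [-0.1, -0.2, 0], "fingers": 0}
    - {"xyz": [-0.2, 0, 4.7], "delta_rot": [-0.1, -0.2, 0], "fingers": 0}
    - {"xyz": [-0.2, 0, 4.7], "delta_rot": [-0.1, -0.2, 0], "fingers": 0.3}

```text
clock: 6.23
tcp_pos: [0.5256, -0.1821, 0.0292]
orientation: [-0.858, -3.022, 0.0]
contact_force: [0.1, 0.2, -0.6]
grip_width: 0.0756
```

```bash
python3 - <<'E'
from h import *
delta([.5251,-.1821,.0295],down(-.5533))
E
```

```text
t 6.23 p [ 0.5256 -0.1821  0.0292] delta cm [ 0.04 -0.03 -0.03] rot deg [-0.01 -0.02  0.  ] |d|mm 0.5 |w| 0.0
```

Call:
jog_arm:
  rows:
    - {"xyz": [0, 0, 0], "delta_rot": [0, 0, 0], "fingers": 0.6}
    - {"xyz": [0, 0, 0], "delta_rot": [0, 0, 0], "fingers": 1}
    - {"xyz": [0, 0, 0], "delta_rot": [0, 0, 0], "fingers": 1}
    - {"xyz": [0, 0, 0], "delta_rot": [0, 0, 0], "fingers": 1}
    - {"xyz": [0, 0, 0], "delta_rot": [0, 0, 0], "fingers": 1}
  grip_force: 80

```text
clock: 6.65
tcp_pos: [0.5261, -0.1823, 0.0301]
orientation: [0.858, 3.021, 0.0]
contact_force: [-0.9, 0.6, 3.8]
grip_width: 0.0186
```

Call:
jog_arm:
  rows:
    - {"xyz": [0, 0, 0], "delta_rot": [0, 0, 0], "fingers": 1}
    - {"xyz": [0, 0, 0], "delta_rot": [0, 0, 0], "fingers": 1}
    - {"xyz": [0, 0, 0], "delta_rot": [0, 0, 0], "fingers": 1}
    - {"xyz": [0, 0, 0], "delta_rot": [0, 0, 0], "fingers": 1}
    - {"xyz": [0, 0, 0], "delta_rot": [0, 0, 0], "fingers": 1}

```text
clock: 7.07
tcp_pos: [0.526, -0.1821, 0.0301]
orientation: [0.858, 3.021, 0.0]
contact_force: [-0.9, 0.4, 0.6]
grip_width: 0.0188
```

```bash
python3 - <<'E'
from h import *
p,M,o=pose(); print(o['clock'],p,o['grip_width'],o['contact_force'],o['moment'])
delta([.5251,-.1821,.0295],down(-.5533))
E
```

```text
7.0667 [ 0.52603761 -0.18212737  0.03013441] 0.0188332550994391 [-0.93477069  0.37427963  0.62003411] [0.09689529 0.15087723 0.03454369]
t 7.07 p [ 0.526  -0.1821  0.0301] delta cm [ 0.08 -0.05  0.06] rot deg [0.03 0.04 0.01] |d|mm 1.1 |w| 0.0
```

Call:
jog_arm:
  rows:
    - {"xyz": [0, 0, -1], "delta_rot": [0, 0, 0], "fingers": 1}
    - {"xyz": [0, 0, -3], "delta_rot": [0, 0, 0], "fingers": 1}
    - {"xyz": [0, 0, -6], "delta_rot": [0, 0, 0], "fingers": 1}
    - {"xyz": [0, 0, -9.5], "delta_rot": [0, 0, 0], "fingers": 1}
    - {"xyz": [0, 0, -13], "delta_rot": [0, 0, 0], "fingers": 1}

```text
clock: 7.48
tcp_pos: [0.525, -0.1822, 0.1614]
orientation: [-0.858, -3.021, 0.001]
contact_force: [1.0, 0.6, -3.0]
grip_width: 0.0186
```

Call:
jog_arm:
  rows:
    - {"xyz": [0, 0, -3], "delta_rot": [0, 0, 0], "fingers": 1}
    - {"xyz": [0, 0, -6], "delta_rot": [0, 0, 0], "fingers": 1}
    - {"xyz": [0, 0, -9], "delta_rot": [0, 0, 0], "fingers": 1}
    - {"xyz": [0, 0, -12], "delta_rot": [0, 0, 0], "fingers": 1}
    - {"xyz": [0, 0, -13], "delta_rot": [0, 0, 0], "fingers": 1}

```text
clock: 7.9
tcp_pos: [0.5265, -0.1832, 0.2963]
orientation: [0.858, 3.016, 0.001]
contact_force: [0.1, -0.6, -2.4]
grip_width: 0.019
```

```bash
cat >> h.py <<'E'
HUB=[.642,.152,.026,-.42]
GX=[.0008,0,.0301]
def goal(d,hub=None,dx=0,dy=0):
    o,F=hubpose(hub or HUB); return o+F@(np.array(GX)+[dx,dy,d]), F@np.diag([-1.,1,-1])
E
python3 - <<'E'
from h import *
p,M,o=pose(); print(o['clock'],p,o['joints'].round(2),o['grip_width'],o['contact_force'],o['moment'])
i=imaging.camera_info('wrist'); im=imaging.grab_frame('wrist'); cv2.imwrite('pics/w4.png',im)
np.savez('w4.npz',K=i['camera_matrix'],x=i['xyz'],a=i['attitude'],p=p,M=M)
tp,TR=goal(.10); print(tp); delta(tp,TR); delta([.53,0,.30],TR)
E
```

```text
7.9 [ 0.52645571 -0.18324895  0.29626443] [-0.25  0.24  0.58  1.8  -0.14  1.14  1.39] 0.019009838671105204 [ 0.07505604 -0.57915153 -2.40902892] [-0.09185429 -0.06878569 -0.03763713]
[0.57761286 0.14999924 0.24803514]
t 7.95 p [ 0.5268 -0.1832  0.2961] delta cm [13.24 30.99  4.81] rot deg [-14.28 -26.01  -8.96] |d|mm 340.4 |w| 31.0
t 7.95 p [ 0.5268 -0.1832  0.2961] delta cm [ 9.36 15.74 -0.4 ] rot deg [-14.28 -26.01  -8.96] |d|mm 183.2 |w| 31.0
```

View pics/w4.png

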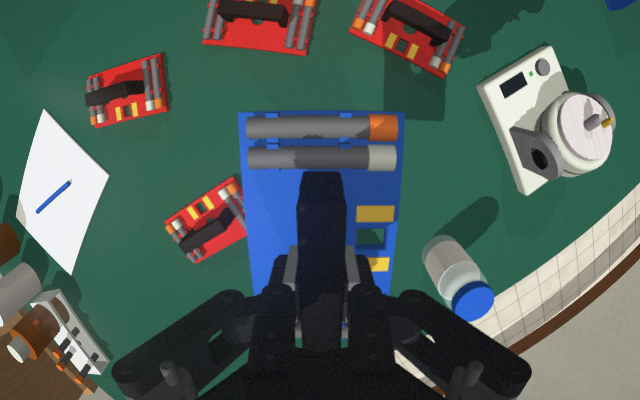

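```bash
python3 - <<'E'
import cv2
im=cv2.imread('pics/w4.png'); cv2.imwrite('pics/w4c.png',cv2.resize(im[100:300,225:425],(800,800),interpolation=cv2.INTER_CUBIC)[:600])
E
```

```text
(no output)
```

View pics/w4c.png

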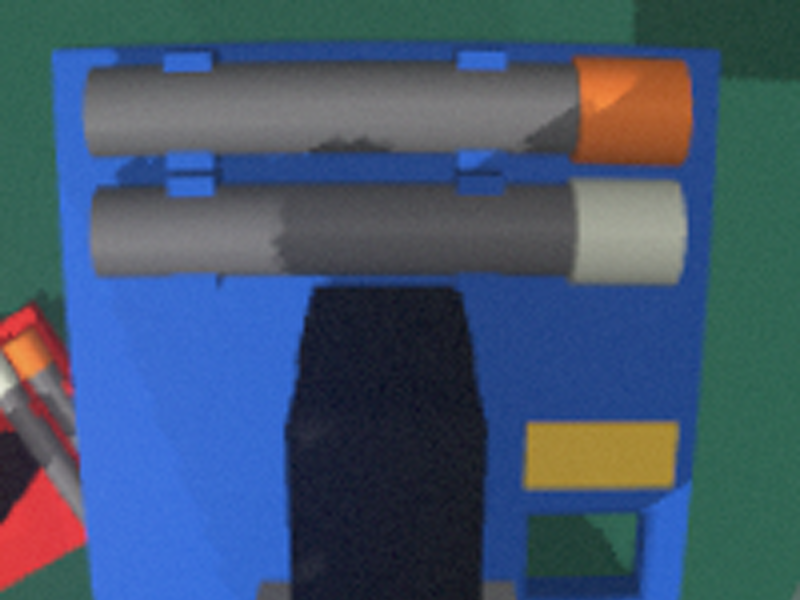

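Call:
jog_arm:
  rows:
    - {"xyz": [1.5, 2.7, 0], "delta_rot": [-2.8, -5.2, -1.8], "fingers": 1}
    - {"xyz": [3, 5.4, 0], "delta_rot": [-5.7, -10.4, -3.6], "fingers": 1}
    - {"xyz": [5, 8.7, 0], "delta_rot": [-8.6, -15.6, -5.4], "fingers": 1}
    - {"xyz": [7, 12, -0.3], "delta_rot": [-11.4, -20.8, -7.2], "fingers": 1}
    - {"xyz": [9.3, 15.7, -0.4], "delta_rot": [-14.3, -26, -9], "fingers": 1}

```text
clock: 8.37
tcp_pos: [0.5289, -0.0024, 0.2991]
orientation: [0.513, 2.576, 0.159]
contact_force: [1.8, -1.0, -3.2]
grip_width: 0.0191
```

```bash
cat > f5.py <<'E'
from fithub import *
z=np.load('w4.npz'); I4=W('w4.npz'); p,M=z['p'],z['M']; c=lambda x,y:np.array((225+x/4-.375,100+y/4-.375))
obs=[((-.075,-.045,.008),c(52,50)),((-.075,.045,.008),c(720,52)),((-.007,.021,.008),c(525,514)),((-.007,.039,.008),c(646,514)),((-.042,-.01,.06),c(287,430)),((-.042,.01,.06),c(486,430))]
P=np.array([o[0] for o in obs]);Q=np.array([o[1] for o in obs])
D=np.diag([-1.,1,-1])
def f(q):
    # carrier pose in tool frame: tool = carrier*GX ; GX=q[:3], yaw q3, pitch(about y) q4
    C=M@D@R.from_euler('zyx',[q[3],q[4],0]).as_matrix()
    o=p-C@q[:3]
    return (proj(I4,P@C.T+o,1)-Q).ravel()
g=lambda q:np.r_[f(q),(q-[.0008,0,.0301,0,0])/[.002,.002,.002,.02,.02]]
s=least_squares(g,[.0008,0,.0301,0,0]);print(s.x.round(4));print(f(s.x).reshape(-1,2).round(1)); print(f(np.array([.0008,0,.0301,0,0])).reshape(-1,2).round(1))
E
python3 f5.py
python3 - <<'E'
from h import *
p,M,o=pose(); print(o['joints'].round(2))
tp,TR=goal(.09); delta(tp,TR)
E
```

```text
[ 0.     -0.0003  0.0313 -0.0025  0.0282]
[[-0.2  0.3]
 [ 0.4  0.4]
 [ 0.5  0.2]
 [-0.   0. ]
 [-0.9 -0.4]
 [ 0.5 -0.3]]
[[-0.6  0.2]
 [-0.8 -0.2]
 [ 0.2  0.7]
 [-0.2  0.4]
 [-2.  -4.2]
 [-0.4 -4.2]]
[-0.51 -0.11  0.33  2.22  0.21  0.52  0.86]
t 8.37 p [ 0.5289 -0.0024  0.2991] delta cm [ 4.32 14.6   8.09] rot deg [ 0.13 -0.04  0.01] |d|mm 172.4 |w| 0.1
```

Call:
jog_arm:
  rows:
    - {"xyz": [1, 3.5, 1], "delta_rot": [0, 0, 0], "fingers": 1}
    - {"xyz": [2, 7, 2.5], "delta_rot": [0, 0, 0], "fingers": 1}
    - {"xyz": [3, 10.5, 4], "delta_rot": [0, 0, 0], "fingers": 1}
    - {"xyz": [4, 13.5, 5.5], "delta_rot": [0, 0, 0], "fingers": 1}
    - {"xyz": [4.3, 14.6, 6.5], "delta_rot": [0, 0, 0], "fingers": 1}

```text
clock: 8.78
tcp_pos: [0.5736, 0.1555, 0.2504]
orientation: [0.505, 2.581, 0.161]
contact_force: [-0.3, -0.7, -2.3]
grip_width: 0.0185
```

Call:
jog_arm:
  rows:
    - {"xyz": [0, 0, 0], "delta_rot": [0, 0, 0], "fingers": 1}
    - {"xyz": [0, 0, 0], "delta_rot": [0, 0, 0], "fingers": 1}
    - {"xyz": [0, 0, 0], "delta_rot": [0, 0, 0], "fingers": 1}
    - {"xyz": [0, 0, 0], "delta_rot": [0, 0, 0], "fingers": 1}
    - {"xyz": [0, 0, 0], "delta_rot": [0, 0, 0], "fingers": 1}

```text
clock: 9.2
tcp_pos: [0.5735, 0.1538, 0.2508]
orientation: [0.508, 2.58, 0.16]
contact_force: [-0.3, 0.6, -2.4]
grip_width: 0.0188
```

```bash
sed -i 's/^GX=.*/GX=[.0005,0,.0305]/' h.py; python3 - <<'E'
from h import *
p,M,o=pose(); print(o['clock'],o['joints'].round(2),o['contact_force'])
for n in ['wrist','scene','side']:
    i=imaging.camera_info(n); im=imaging.grab_frame(n); cv2.imwrite(f'pics/{n}5.png',im)
    if n=='wrist': np.savez('w5.npz',K=i['camera_matrix'],x=i['xyz'],a=i['attitude'],p=p,M=M)
for d in(.09,.05): delta(*goal(d))
a=cv2.imread('pics/wrist5.png')[80:280,220:420];s=cv2.imread('pics/scene5.png')[150:250,300:400];t=cv2.imread('pics/side5.png')[120:220,290:390]
z=lambda q,n:cv2.resize(q,(n,n),interpolation=cv2.INTER_CUBIC)
cv2.imwrite('pics/w5c.png',z(a,600)); cv2.imwrite('pics/st5.png',np.hstack([z(s,400),z(t,400)]))
E
```

```text
9.2 [-0.62  0.11  0.15  2.13  0.46  0.47  0.33] [-0.32352542  0.62382591 -2.44647339]
t 9.35 p [0.5737 0.1546 0.2509] delta cm [-0.34 -0.36  1.4 ] rot deg [ 0.26 -0.23  0.27] |d|mm 14.8 |w| 0.4
t 9.35 p [0.5737 0.1546 0.2509] delta cm [-0.35 -0.38  5.4 ] rot deg [ 0.26 -0.23  0.27] |d|mm 54.2 |w| 0.4
```

View pics/w5c.png

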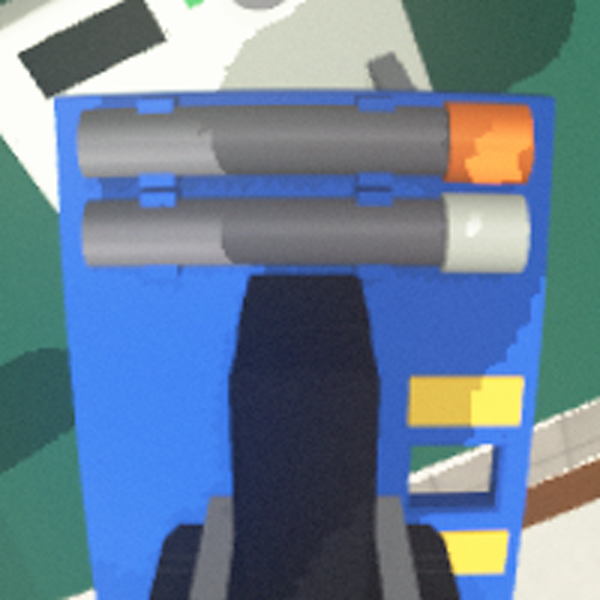

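View pics/st5.png

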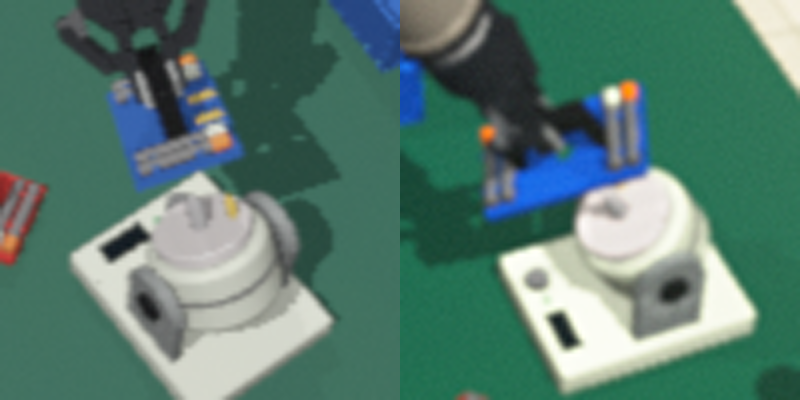

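```bash
cat > ov.py <<'E'
from fithub import *
import sys
def overlay(tag,p,M,hub):
    C=M@np.diag([-1.,1,-1]); o=p-C@np.array(GX)
    B=np.array([[a*.075,b*.045,c] for c in(0,.008) for a,b in((-1,-1),(-1,1),(1,1),(1,-1))])
    m=model(hub); H=np.array([m[k] for k in m])
    th=np.linspace(0,2*np.pi,24); ho,F=hubpose(hub); ci=np.array([ho+F@[.045*np.cos(t),.045*np.sin(t),0] for t in th])
    outs=[]
    for n,info,(x,y) in(('scene',SC,(300,150)),('side',SI,(290,120))):
        im=cv2.resize(cv2.imread(f'pics/{n}{tag}.png')[y:y+100,x:x+100],(600,600),interpolation=cv2.INTER_CUBIC)
        tr=lambda X:((proj(info,X)-[x,y]+.5)*6).astype(int)
        q=tr(B@C.T+o)
        for k in(0,4): cv2.polylines(im,[q[k:k+4].reshape(-1,1,2)],True,(0,255,255) if k else (0,0,255),1)
        cv2.polylines(im,[tr(ci).reshape(-1,1,2)],True,(0,0,0),1)
        for h in tr(H): cv2.circle(im,tuple(map(int,h)),3,(255,0,255),1)
        outs.append(im)
    cv2.imwrite(f'pics/ov{tag}.png',cv2.resize(np.hstack(outs),(800,400),interpolation=cv2.INTER_AREA)); 
    cv2.imwrite(f'pics/ov{tag}a.png',outs[0]);cv2.imwrite(f'pics/ov{tag}b.png',outs[1])
E
python3 - <<'E'
from ov import *
z=np.load('w5.npz'); overlay('5',z['p'],z['M'],HUB)
E
```

```text
(no output)
```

View pics/ov5a.png

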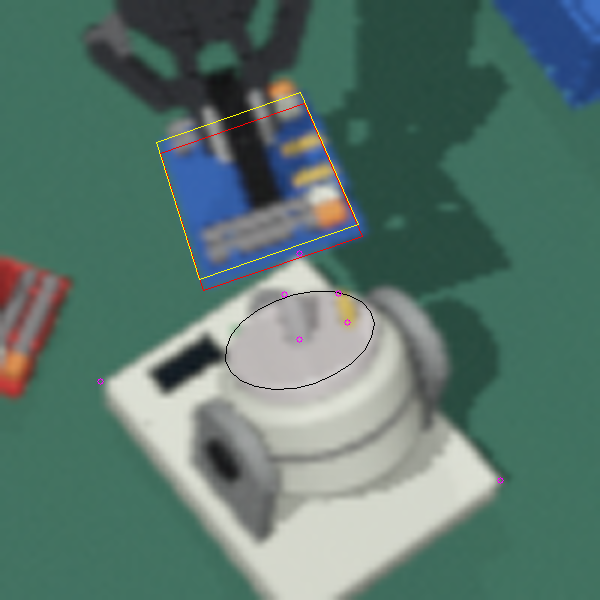

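View pics/ov5b.png

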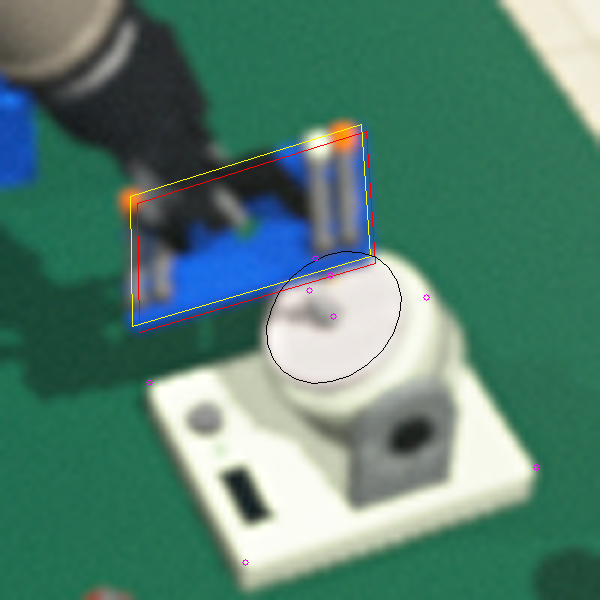

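```bash
python3 - <<'E'
from ov import *
outs=[]
m=model(HUB)
for n,info,(x,y) in(('scene0',SC,(330,185)),('side0',SI,(325,155))):
    im=cv2.resize(cv2.imread(f'pics/{n}.png')[y:y+35,x:x+40],(480,420),interpolation=cv2.INTER_NEAREST)
    for k in('face','tip','pint','pinf'):
        q=((proj(info,m[k])[0]-[x,y]+.5)*12).astype(int); cv2.drawMarker(im,tuple(map(int,q)),(0,0,255),cv2.MARKER_CROSS,10,1)
    outs.append(im)
cv2.imwrite('pics/z0.png',cv2.resize(np.hstack(outs),(800,350)))
E
```

```text
(no output)
```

View pics/z0.png

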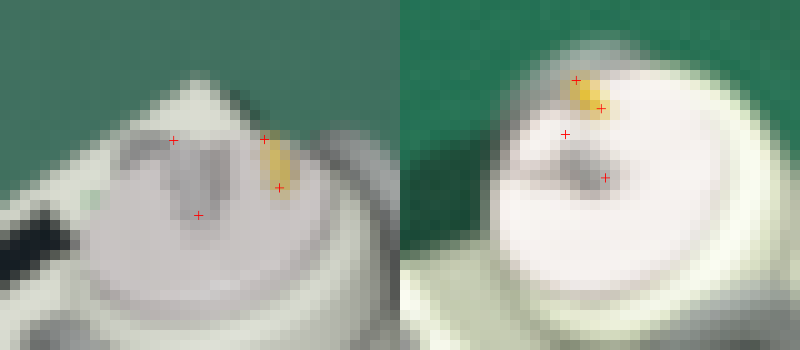

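Call:
jog_arm:
  rows:
    - {"xyz": [-0.1, -0.2, 0.7], "delta_rot": [0.2, -0.2, 0.2], "fingers": 1}
    - {"xyz": [-0.3, -0.4, 2], "delta_rot": [0.3, -0.2, 0.3], "fingers": 1}
    - {"xyz": [-0.35, -0.4, 3.5], "delta_rot": [0.3, -0.2, 0.3], "fingers": 1}
    - {"xyz": [-0.35, -0.4, 5], "delta_rot": [0.3, -0.2, 0.3], "fingers": 1}
    - {"xyz": [-0.35, -0.4, 5.7], "delta_rot": [0.3, -0.2, 0.3], "fingers": 1}

```text
clock: 9.77
tcp_pos: [0.6038, 0.1499, 0.2006]
orientation: [0.516, 2.577, 0.153]
contact_force: [-0.1, 0.2, -2.6]
grip_width: 0.0189
```

```bash
python3 - <<'E'
from h import *
p,M,o=pose(); print(o['contact_force'])
for d in(.04,.03): delta(*goal(d))
E
```

```text
[-0.0668603   0.17498205 -2.55810677]
t 9.77 p [0.6038 0.1499 0.2006] delta cm [-0.04  0.12  0.54] rot deg [-0.14 -0.07 -0.05] |d|mm 5.6 |w| 0.2
t 9.77 p [0.6038 0.1499 0.2006] delta cm [-0.04  0.12  1.54] rot deg [-0.14 -0.07 -0.05] |d|mm 15.5 |w| 0.2
```

Call:
jog_arm:
  rows:
    - {"xyz": [0, 0.1, 0.3], "delta_rot": [-0.1, 0, 0], "fingers": 1}
    - {"xyz": [0, 0.1, 0.8], "delta_rot": [-0.1, 0, 0], "fingers": 1}
    - {"xyz": [0, 0.1, 1.3], "delta_rot": [-0.1, 0, 0], "fingers": 1}
    - {"xyz": [0, 0.1, 1.5], "delta_rot": [-0.1, 0, 0], "fingers": 1}
    - {"xyz": [0, 0.1, 1.5], "delta_rot": [-0.1, 0, 0], "fingers": 1}

```text
clock: 10.18
tcp_pos: [0.6116, 0.151, 0.1876]
orientation: [0.515, 2.577, 0.155]
contact_force: [-0.3, 0.2, -2.6]
grip_width: 0.0189
```

```bash
cat > look.py <<'E'
import sys
from ov import *
tag=sys.argv[1]
p,M,o=pose(); print(o['clock'],o['joints'].round(2),o['contact_force'].round(1),o['moment'].round(2),o['grip_width'])
for n in ['wrist','scene','side']:
    i=imaging.camera_info(n); im=imaging.grab_frame(n); cv2.imwrite(f'pics/{n}{tag}.png',im)
    if n=='wrist': np.savez(f'w{tag}.npz',K=i['camera_matrix'],x=i['xyz'],a=i['attitude'],p=p,M=M)
for d in(.03,.02,.01,0): delta(*goal(d))
overlay(tag,p,M,HUB)
# pin overlay on wrist
I=W(f'w{tag}.npz'); im=cv2.imread(f'pics/wrist{tag}.png'); m=model(HUB)
C=M@np.diag([-1.,1,-1]); oo=p-C@np.array(GX)
x0,y0=330,150
cr=cv2.resize(im[y0:y0+150,x0:x0+150],(600,600),interpolation=cv2.INTER_CUBIC)
for X,col in [(m['pint'],(255,0,255)),(m['pinf'],(0,0,255)),(oo+C@[0,.03,.008],(0,0,0))]:
    q=((proj(I,X,1)[0]-[x0,y0]+.5)*4).astype(int); cv2.drawMarker(cr,tuple(map(int,q)),col,cv2.MARKER_CROSS,12,1)
cv2.imwrite(f'pics/w{tag}c.png',cr)
E
python3 look.py 6
```

```text
10.1833 [-0.61  0.26  0.19  2.12  0.51  0.32  0.28] [-0.3  0.2 -2.6] [-0.03  0.8  -0.01] 0.018917948299982126
t 10.33 p [0.6116 0.1511 0.1881] delta cm [-0.02 -0.    0.07] rot deg [-0.01 -0.05 -0.05] |d|mm 0.8 |w| 0.1
t 10.33 p [0.6116 0.1511 0.1881] delta cm [-0.02 -0.    1.07] rot deg [-0.01 -0.05 -0.05] |d|mm 10.7 |w| 0.1
t 10.33 p [0.6116 0.1511 0.1881] delta cm [-0.02 -0.    2.07] rot deg [-0.01 -0.05 -0.05] |d|mm 20.7 |w| 0.1
t 10.33 p [0.6116 0.1511 0.1881] delta cm [-0.03 -0.    3.07] rot deg [-0.01 -0.05 -0.05] |d|mm 30.7 |w| 0.1
```

View pics/w6c.png

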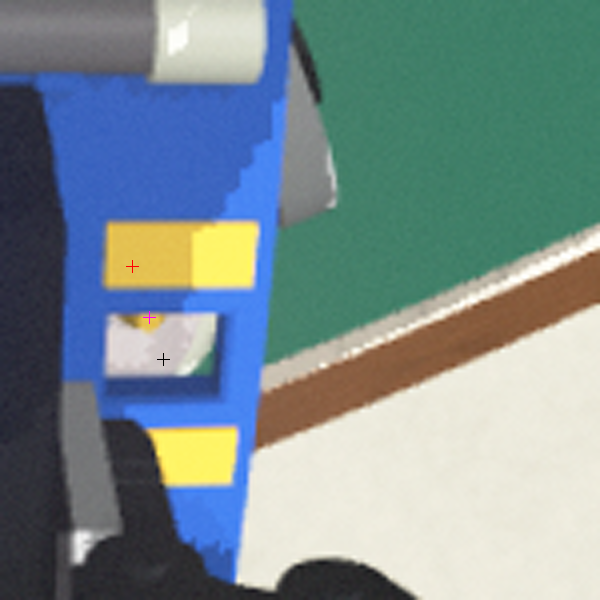

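View pics/ov6.png

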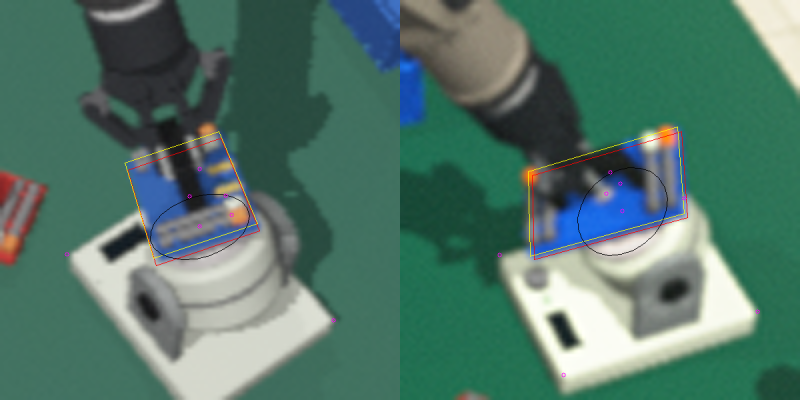

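Call:
jog_arm:
  rows:
    - {"xyz": [0, 0, 0.3], "delta_rot": [0, 0, 0], "fingers": 1}
    - {"xyz": [0, 0, 0.7], "delta_rot": [0, 0, 0], "fingers": 1}
    - {"xyz": [0, 0, 1.1], "delta_rot": [0, 0, 0], "fingers": 1}
    - {"xyz": [0, 0, 1.4], "delta_rot": [0, 0, 0], "fingers": 1}
    - {"xyz": [0, 0, 1.4], "delta_rot": [0, 0, 0], "fingers": 1}

```text
clock: 10.75
tcp_pos: [0.6186, 0.1512, 0.1752]
orientation: [0.515, 2.577, 0.155]
contact_force: [1.2, -0.9, -2.5]
grip_width: 0.0185
```

```bash
python3 look.py 7
```

```text
10.75 [-0.61  0.29  0.2   2.12  0.52  0.29  0.27] [ 1.2 -0.9 -2.5] [-0.01  0.78  0.03] 0.018511518990782662
t 10.9 p [0.6186 0.1513 0.1759] delta cm [-0.03  0.   -1.34] rot deg [-0.02 -0.05 -0.05] |d|mm 13.4 |w| 0.1
t 10.9 p [0.6186 0.1513 0.1759] delta cm [-0.03  0.   -0.34] rot deg [-0.02 -0.05 -0.05] |d|mm 3.4 |w| 0.1
t 10.9 p [0.6186 0.1513 0.1759] delta cm [-0.03  0.    0.66] rot deg [-0.02 -0.05 -0.05] |d|mm 6.6 |w| 0.1
t 10.9 p [0.6186 0.1513 0.1759] delta cm [-0.03  0.    1.66] rot deg [-0.02 -0.05 -0.05] |d|mm 16.6 |w| 0.1
```

View pics/w7c.png

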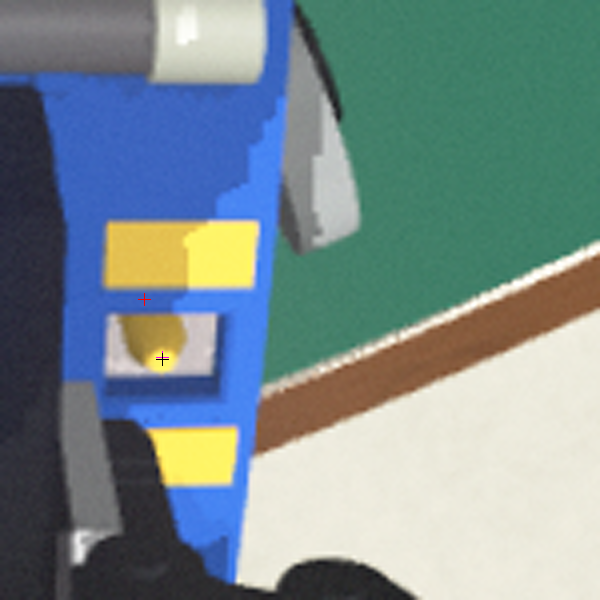

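Call:
jog_arm:
  rows:
    - {"xyz": [0, 0, 0.3], "delta_rot": [0, 0, 0], "fingers": 1}
    - {"xyz": [0, 0, 0.6], "delta_rot": [0, 0, 0], "fingers": 1}
    - {"xyz": [0, 0, 0.9], "delta_rot": [0, 0, 0], "fingers": 1}
    - {"xyz": [0, 0, 1.2], "delta_rot": [0, 0, 0], "fingers": 1}
    - {"xyz": [0, 0, 1.3], "delta_rot": [0, 0, 0], "fingers": 1}

```text
clock: 11.32
tcp_pos: [0.6251, 0.1514, 0.164]
orientation: [0.515, 2.577, 0.155]
contact_force: [-0.4, -0.5, -2.1]
grip_width: 0.0189
```

```bash
python3 look.py 8
```

```text
11.3167 [-0.61  0.32  0.2   2.11  0.53  0.27  0.26] [-0.4 -0.5 -2.1] [ 0.03  0.85 -0.04] 0.0189162175994443
t 11.47 p [0.6251 0.1514 0.1644] delta cm [-0.04  0.01 -2.66] rot deg [-0.04 -0.06 -0.04] |d|mm 26.6 |w| 0.1
t 11.47 p [0.6251 0.1514 0.1644] delta cm [-0.04  0.01 -1.66] rot deg [-0.04 -0.06 -0.04] |d|mm 16.6 |w| 0.1
t 11.47 p [0.6251 0.1514 0.1644] delta cm [-0.04  0.01 -0.66] rot deg [-0.04 -0.06 -0.04] |d|mm 6.6 |w| 0.1
t 11.47 p [0.6251 0.1514 0.1644] delta cm [-0.04  0.01  0.34] rot deg [-0.04 -0.06 -0.04] |d|mm 3.5 |w| 0.1
```

View pics/w8c.png

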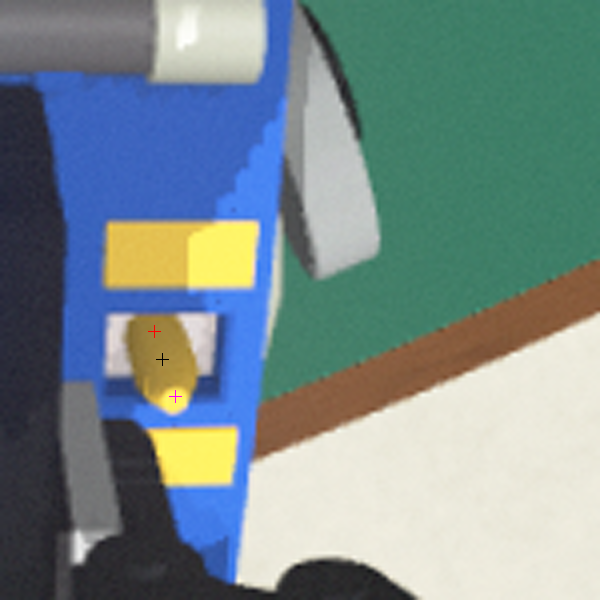

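Call:
jog_arm:
  rows:
    - {"xyz": [0, 0, 0.1], "delta_rot": [0, 0, 0], "fingers": 1}
    - {"xyz": [0, 0, 0.2], "delta_rot": [0, 0, 0], "fingers": 1}
    - {"xyz": [0, 0, 0.3], "delta_rot": [0, 0, 0], "fingers": 1}
    - {"xyz": [0, 0, 0.35], "delta_rot": [0, 0, 0], "fingers": 1}
    - {"xyz": [0, 0, 0.35], "delta_rot": [0, 0, 0], "fingers": 1}

```text
clock: 11.88
tcp_pos: [0.6268, 0.1515, 0.1613]
orientation: [0.515, 2.577, 0.155]
contact_force: [0.6, -0.1, -1.8]
grip_width: 0.0186
```

```bash
python3 - <<'E'
from h import *
p,M,o=pose(); print('tool force',(M.T@o['contact_force']).round(1),o['moment'].round(2))
delta(*goal(0))
E
```

```text
tool force [ 0.4 -0.3  1.9] [-0.1   0.82 -0.02]
t 11.88 p [0.6268 0.1515 0.1613] delta cm [-0.04  0.01 -0.01] rot deg [-0.04 -0.07 -0.04] |d|mm 0.5 |w| 0.1
```

Call:
jog_arm:
  rows:
    - {"xyz": [0, 0, 0.05], "delta_rot": [0, 0, 0], "fingers": 1}
    - {"xyz": [0, 0, 0.1], "delta_rot": [0, 0, 0], "fingers": 1}
    - {"xyz": [0, 0, 0.15], "delta_rot": [0, 0, 0], "fingers": 1}
    - {"xyz": [0, 0, 0.15], "delta_rot": [0, 0, 0], "fingers": 1}
    - {"xyz": [0, 0, 0.15], "delta_rot": [0, 0, 0], "fingers": 1}

```text
clock: 12.3
tcp_pos: [0.6269, 0.1515, 0.161]
orientation: [0.516, 2.577, 0.156]
contact_force: [-14.4, -1.7, 13.2]
grip_width: 0.0189
```

```bash
python3 - <<'E'
from h import *
p,M,o=pose(); print('tool force',(M.T@o['contact_force']).round(1),o['moment'].round(2))
delta(*goal(0))
E
```

```text
tool force [  4.9  -3.7 -18.7] [-0.32  1.52 -0.18]
t 12.3 p [0.6269 0.1515 0.161 ] delta cm [-0.05  0.01 -0.04] rot deg [-0.03 -0.06 -0.06] |d|mm 0.7 |w| 0.1
```

```bash
python3 look.py 9; python3 - <<'E'
import cv2,numpy as np
t=cv2.imread('pics/side9.png')[130:210,300:400];s=cv2.imread('pics/scene9.png')[170:250,300:400]
cv2.imwrite('pics/z9.png',np.vstack([cv2.resize(q,(750,600),interpolation=cv2.INTER_CUBIC)[:300*2] for q in (s,t)])[:1200] if 0 else np.hstack([cv2.resize(q,(400,320),interpolation=cv2.INTER_CUBIC) for q in (s,t)]))
E
```

```text
12.3 [-0.61  0.33  0.21  2.11  0.54  0.26  0.26] [-14.4  -1.7  13.2] [-0.32  1.52 -0.18] 0.018850913136732067
t 12.45 p [0.6269 0.1515 0.161 ] delta cm [-0.05  0.01 -3.04] rot deg [-0.03 -0.06 -0.06] |d|mm 30.4 |w| 0.1
t 12.45 p [0.6269 0.1515 0.161 ] delta cm [-0.05  0.01 -2.04] rot deg [-0.03 -0.06 -0.06] |d|mm 20.4 |w| 0.1
t 12.45 p [0.6269 0.1515 0.161 ] delta cm [-0.05  0.01 -1.04] rot deg [-0.03 -0.06 -0.06] |d|mm 10.4 |w| 0.1
t 12.45 p [0.6269 0.1515 0.161 ] delta cm [-0.05  0.01 -0.04] rot deg [-0.03 -0.06 -0.06] |d|mm 0.6 |w| 0.1
```

View pics/z9.png

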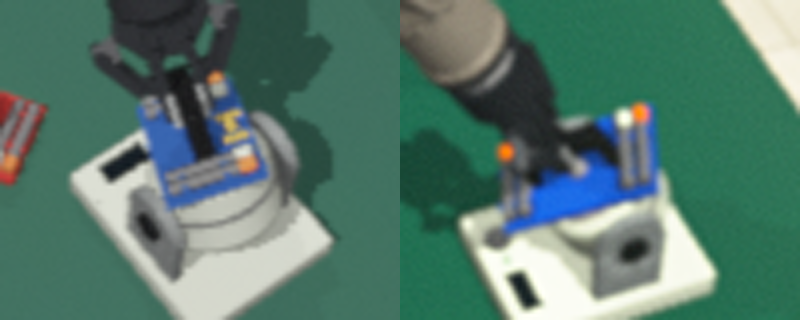

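View pics/w9c.png

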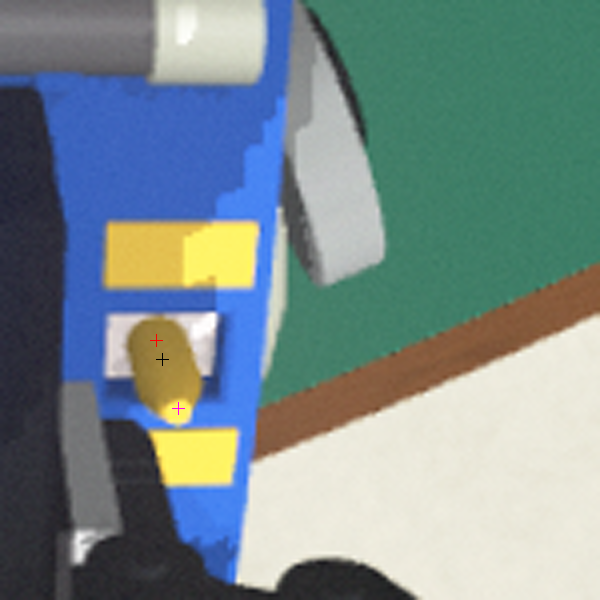

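View pics/wrist9.png

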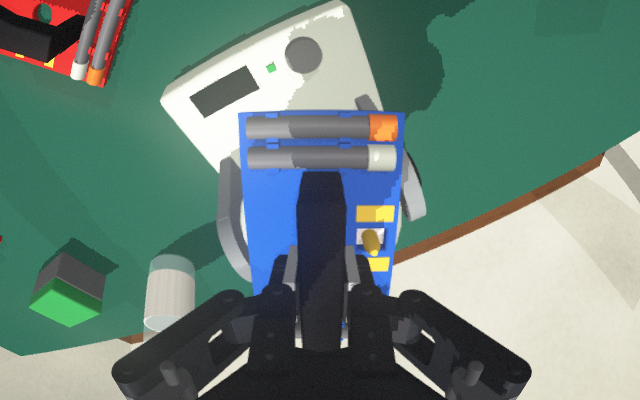

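Call:
jog_arm:
  rows:
    - {"xyz": [0, 0, 0], "delta_rot": [0, 0, 0], "fingers": 1}
    - {"xyz": [0, 0, 0], "delta_rot": [0, 0, 0], "fingers": 0.8}
    - {"xyz": [0, 0, 0], "delta_rot": [0, 0, 0], "fingers": 0.4}
    - {"xyz": [0, 0, 0], "delta_rot": [0, 0, 0], "fingers": 0.4}
    - {"xyz": [0, 0, 0], "delta_rot": [0, 0, 0], "fingers": 0.4}

```text
clock: 12.87
tcp_pos: [0.6274, 0.1517, 0.1613]
orientation: [0.515, 2.576, 0.156]
contact_force: [-0.7, 0.7, -0.1]
grip_width: 0.0513
```

```bash
python3 look.py 10
```

```text
12.8667 [-0.61  0.33  0.21  2.11  0.54  0.26  0.26] [-0.7  0.7 -0.1] [0.01 0.49 0.03] 0.05134507834557656
t 13.02 p [0.6271 0.1515 0.1611] delta cm [-0.03 -0.   -3.05] rot deg [-0.02 -0.04 -0.05] |d|mm 30.5 |w| 0.1
t 13.02 p [0.6271 0.1515 0.1611] delta cm [-0.03 -0.   -2.05] rot deg [-0.02 -0.04 -0.05] |d|mm 20.5 |w| 0.1
t 13.02 p [0.6271 0.1515 0.1611] delta cm [-0.03 -0.   -1.05] rot deg [-0.02 -0.04 -0.05] |d|mm 10.5 |w| 0.1
t 13.02 p [0.6271 0.1515 0.1611] delta cm [-0.03 -0.   -0.05] rot deg [-0.02 -0.04 -0.05] |d|mm 0.6 |w| 0.1
```

View pics/wrist10.png

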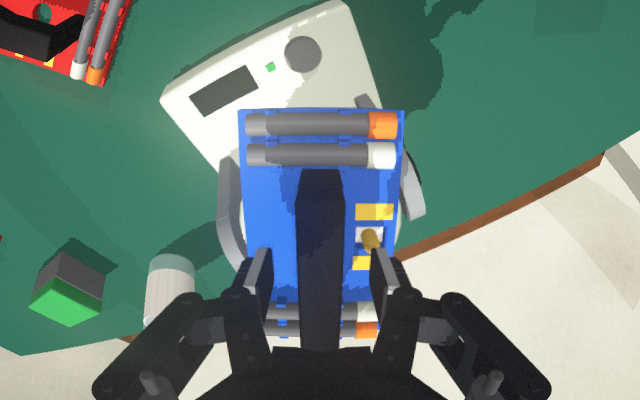

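Call:
jog_arm:
  rows:
    - {"xyz": [0, 0, -0.5], "delta_rot": [0, 0, 0], "fingers": 0.4}
    - {"xyz": [0, 0, -1.5], "delta_rot": [0, 0, 0], "fingers": 0.4}
    - {"xyz": [0, 0, -3.5], "delta_rot": [0, 0, 0], "fingers": 0.4}
    - {"xyz": [0, 0, -6.5], "delta_rot": [0, 0, 0], "fingers": 0.4}
    - {"xyz": [0, 0, -10], "delta_rot": [0, 0, 0], "fingers": 0.4}

```text
clock: 13.43
tcp_pos: [0.5759, 0.1498, 0.248]
orientation: [0.516, 2.578, 0.154]
contact_force: [0.5, 0.6, 0.8]
grip_width: 0.051
```

Call:
jog_arm:
  rows:
    - {"xyz": [0, 0, -2], "delta_rot": [0, 0, 0], "fingers": 0.4}
    - {"xyz": [0, 0, -3], "delta_rot": [0, 0, 0], "fingers": 0.4}
    - {"xyz": [0, 0, -3], "delta_rot": [0, 0, 0], "fingers": 0.4}
    - {"xyz": [0, 0, -3], "delta_rot": [0, 0, 0], "fingers": 0.4}
    - {"xyz": [0, 0, -3], "delta_rot": [0, 0, 0], "fingers": 0.4}

```text
clock: 13.85
tcp_pos: [0.5608, 0.149, 0.2728]
orientation: [0.516, 2.58, 0.152]
contact_force: [-1.0, -0.2, 0.2]
grip_width: 0.0514
```

```bash
python3 look.py 11; python3 - <<'E'
import cv2,numpy as np
t=cv2.imread('pics/side11.png')[130:210,300:400];s=cv2.imread('pics/scene11.png')[170:250,300:400]
cv2.imwrite('pics/z11.png',np.hstack([cv2.resize(q,(400,320),interpolation=cv2.INTER_CUBIC) for q in (s,t)]))
E
```

```text
13.85 [-0.62  0.05  0.13  2.13  0.45  0.53  0.34] [-1.  -0.2  0.2] [-0.01  0.51  0.02] 0.051448281320480085
t 14.0 p [0.5608 0.149  0.2724] delta cm [-0.2   0.19  9.91] rot deg [-0.25 -0.21 -0.01] |d|mm 99.2 |w| 0.3
t 14.0 p [0.5608 0.149  0.2724] delta cm [-0.2   0.19 10.91] rot deg [-0.25 -0.21 -0.01] |d|mm 109.2 |w| 0.3
t 14.0 p [0.5608 0.149  0.2724] delta cm [-0.2   0.2  11.91] rot deg [-0.25 -0.21 -0.01] |d|mm 119.2 |w| 0.3
t 14.0 p [0.5608 0.149  0.2724] delta cm [-0.21  0.2  12.91] rot deg [-0.25 -0.21 -0.01] |d|mm 129.2 |w| 0.3
```

View pics/wrist11.png

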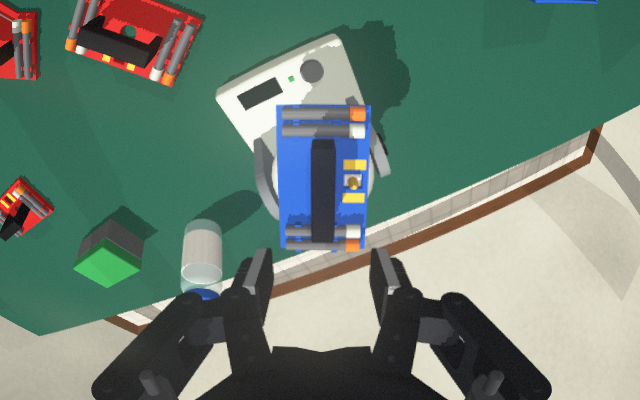

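View pics/z11.png

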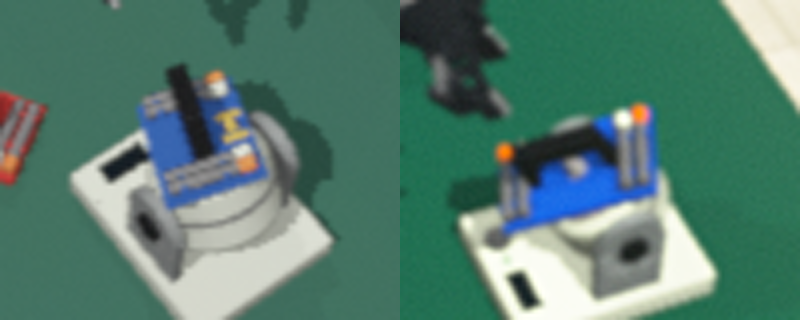

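```bash
python3 - <<'E'
from bench import r
print(r.hand_in(), r.get_obs()['clock'])
E
```

```text
the job is handed in; nothing more can be done
the job is handed in; nothing more can be done
```

The blue tube carrier is on the inclined rotator, with the shaft in its bore and the yellow pin through the marked slot. I handed the job in at about 14 s.

- **Pick and fit:** I gripped the carrier by its black handle at 80 N and lowered it along the tilted shaft axis without letting go. It met the hub with about 19 N along the shaft, within 0.5 mm of the height I expected. The highest wrist force I read was about 20 N.
- **Release:** I eased off the push, opened the gripper and drew back about 13 cm. When released, the carrier slipped about 1–1.5 mm down the slope, roughly the play of the bore on the shaft.
- **Last checks:** The final pictures show the pin through the slot and the carrier resting on the hub. They do not show the shaft in the bore; that rests on the seating height and on what the slot view showed. The arm read no contact force, and my moves never came near the bottle, the tip box or the basket.
- **Less certain:**
  - I judged "fully home and flat" from the contact height, the force and the pictures; the final camera view was too coarse to measure flatness to better than about 2 mm.
  - Separate estimates of the hub angle ran from about −0.40 to −0.45 rad. I used −0.42, and the view of the pin through the slot agreed with it during the descent.

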